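# Weigh the pail of potatoes on the spring scale

## Robot

A 6-joint arm with a two-finger parallel gripper is mounted at the origin on the work surface. World frame = base frame: x ahead of the robot, y to its left, z up, the work surface at z = 0. Lengths are in m, angles in rad, forces in N, time in s.
With the tool pointing down it reaches from about 0.375 to 0.9 m from the base axis. Payload 3.1 kg.
Tool frame: the origin (TCP) lies on the centre line of the jaws, within the pads' length; the fingertips stand 19 mm ahead of it and the grasp point (between the pads) is the TCP; z points along the fingers, y is the line along which they close (so a half turn about z gives the same grasp; the last joint's range is limited). The gripper opens to 85 mm and grips with 20 to 120 N. Pads are 22 mm wide; open, the fingers measure 114 mm over their backs; the gripper's body (76 mm by 85 mm) begins 54 mm behind the grasp point. The pads swing forward as they close: fully open they stand 13 mm farther back than shut.
Start: joints at [-1.417, 0.527, 1.433, -0, 1.181, -0.178], TCP at [0.204, -0.591, 0.25] pointing down, gripper open.
Joint ranges: [-3.08, 3.08], [-0.75, 2.2], [0.22, 2.44], [-1.43, 4.57], [0, 2.65], [-2.85, 2.85]. Speed limits (rad/s): [2.79, 2.79, 3.14, 3.14, 3.14, 3.14].

## Interface

Orientations are given as a unit quaternion [x, y, z, w].
In Python, from station import manip gives the robot as it stands.
- The arm moves only by the tool servo_tool, never from a script. Its argument "rows" is a list that holds one entry, the list of rows, each a list of 7 numbers: the turn, a rotation vector about the tool's x, y, z in degrees, then the shift along the tool's x, y, z in m, then the gripper command: -1 is shut, 1 is fully open, values between are in proportion. In form: [[[wx, wy, wz, tx, ty, tz, jaw], ...]]. A call has 1 to 8 rows; each row shifts and turns the commanded pose from where the row before left it, along the tool's axes as they then stand; what a row does not reach is not made up. A row lasts 1/12 s, in which the tool goes at most 41.7 mm and 7.16 degrees, less where a joint would pass 70% of its speed; a pose out of reach is approached as far as the arm can. A call is refused whole if a number of a shift passes 0.0417 or a number of a turn 7.16, either way. A call with a gripper value outside its range is refused whole. The fingers move at their own pace and stop on an object; "squeeze" is the grip in N (left out, the last holds). Time passes only in rows, so rows that do not move let the fingers close. It gives the time, the measured TCP pose, the force, the opening and the grip force at its end, in the units of the state.
- manip.sense(): the state, without advancing time (a new reading comes with each control period).
- manip.snapshot(name): name is "scene" or "top"; returns the picture (400x640x3 uint8, blue, green, red); there is no depth.
- manip.camera_info(name): a dict with "K" (3x3 intrinsics, pixels), "k1" (the pictures are not rectified: a ray, as slopes to the right and down, at radius r is drawn at 1 + k1 r^2 times it, then the intrinsics apply), "camera_from_world" (4x4, takes a point from world to camera coordinates). Camera axes: x right, y down, z forward; pixel columns grow to the right and rows downward; lengths in m; the calibration is good to about 2 mm. A picture is of the moment at which its call begins. camera_info takes no time and is no camera call.
- manip.sign_off(): hands the job in; it is judged then, once.
The state is a dict: "t": time; "q": joint angles; "qd": joint speeds; "tau": joint torques, N m; "tcp_pos": TCP position; "tool_rot": TCP orientation; "force": force on the tool from outside, world axes, zero at the start; "ft_torque": the same for the moment, N m; "finger_gap": opening from 0.0 (shut) to 1.0 (fully open); "gripper_force": force on a finger pad.
Only numpy, scipy, OpenCV 4.12 (cv2) and the standard library are available. Lean on these libraries where they do the work, as an engineer would, in place of code of your own. Each camera call takes 0.05 s, during which the arm holds its last target. There are 200 camera calls.

## Task

Lift the steel pail of potatoes by its black grip and hang it by the crown of its handle in the hook of the spring scale, easing its weight on slowly so that the hook neither drops nor bounces when you let go. Let it hang free and settle, then keep the reading by pushing the scale's marker tab down until it is level with the pointer. Keep the pail upright and leave the other things on the worktop alone.

Things in the scene. Friction and masses are not known exactly. Their poses are not given: they have to be found in the camera images.
- pail: Loose steel pail heaped with potatoes that stay in it: 114 dia, 70 high (potatoes to 80); origin at the centre of its underside, z up. Its rigid arched wire handle (8 dia) stands in the y-z plane; the crown runs along y (24 long, centre 145 up) and slopes down to the rim, so the hook passes below it along x, either way. Mass not told, 0.24 to 0.87 kg.
- pail_grip (a point): Centre of the pail's black grip block, 22 (x) x 28 (y) x 36 (z), 166 above the pail's underside, axes as the pail's. Taken from above with the fingers closing along y, they stay clear of the hook.
- crown (a point): Underside of the middle of the handle's crown, 141 above the pail's underside, 25 below pail_grip; this is what rests in the hook.
- scale: White spring scale fixed to the worktop: base 12 thick, from 170 before the column (-x) to 40 behind and 85 to either side; column 24 (x) x 40 (y), 301 high. Origin under the column's centre; x points from the hook to the column, z up. Steel hook on the -x side, marker on the +y side.
- saddle (a point): Lowest point of the hook's trough, on its upper surface, where the crown rests; axes as the scale's. 105 before the column's centre, 255 above the worktop when unloaded; goes down with the hook. The hook is a bar 8 dia along x: flat bottom 12 long, sloping up both ways to 20 higher, at +x joined straight to the column, at -x ending in the open tip.
- hook (a joint): Downward travel of the sprung hook, m: 0 unloaded, stop at 0.10. Spring 100 N/m, lightly damped: swings for 2 to 3 s. The mechanism suffers above 0.08 m/s up or down (lower the pail at 0.02 m/s or less), above 0.055 m/s once the pail is let go, over 15 N or at its stop. Letting go with over about 0.4 N still in the hand, or pressed onto the hook, makes it bounce too fast.
- pointer (a point): Tip of the thin steel pointer on the hook's carriage, at the column's front +y edge; it goes down with the hook, and its z is the reading.
- marker_level (a point): Middle of the marker, a black flat tab (24 in x, 106 in y, 8 thick) that slides down the column's +y side and stays where it is left (friction about 2 N). It is level when its z equals that of pointer; it starts above every loaded reading. Axes as the scale's.
- tab (a point): Place on the marker's upper face, 110 to the +y side of the column's centre, 4 above the marker's middle, where it can be pushed down from above with closed fingers clear of the column.
- jar: Bystander, loose: green glass storage jar with a steel lid, 84 dia, 120 high (mm); origin under its centre.
- mug: Bystander, loose: white mug, 80 dia, 90 high (mm); origin under its centre.
- bowl: Bystander, loose: grey plastic bowl, 130 dia, 60 high (mm); origin under its centre.
- shaker: Bystander, loose: white salt shaker, 40 dia, 65 high (mm); origin under its centre.
- spoon: Bystander, loose: steel spoon with a wooden handle lying behind the scale (mm); origin under its centre.
- matches: Bystander, loose: cardboard matchbox 55 x 36 x 16 (mm); origin under its centre.
- bottle: Bystander, loose: clear plastic bottle, 60 dia, 170 high (mm); origin under its centre.
- hook_tip (a point): Upper end of the hook's open tip, 22 before the saddle (-x) and 20 above it. The crown comes over the tip from -x, with the pail's x along the scale's x, and then down into the trough.
There are look-alikes about, which are no part of the job. What is shaped like the pail but red is not meant.

How it is judged:
By the outcome, as a careful person would: the job done as asked, in the order asked, and still so for the second after the job is handed in, with the robot touching nothing.
It also fails if it takes over 72 s, if anything falls off the work surface, if the arm or the gripper's body presses on something with over 40 N, if the wrist force passes 120 N, or if a joint passes its speed limit or range.

## Working session

There is one attempt and no reset: what is moved stays moved. The work goes in short steps, Python scripts to look and compute and a tool call to move; the robot and the scene stay as the last step left them, time stands still between calls to the robot, and variables do not carry over. Pictures are saved under pics/ and viewed, at most 10 in all, crops included, and the job is handed in when it is done.

Besides the shell and the picture viewer there is one more tool, called as name(argument=value, ...) on one line, values as JSON. servo_tool: Moves the arm, as the interface text tells. Its arguments: {"type":"object","properties":{"rows":{"type":"array","items":{"type":"array","items":{"type":"array","items":{"type":"number"}}}},"squeeze":{"type":"number"}},"required":["rows"]}

```bash
mkdir -p pics
cat > h.py <<'E'
import numpy as np, cv2
from station import manip
def cam(n):
    c=manip.camera_info(n); return np.array(c["K"]),c["k1"],np.array(c["camera_from_world"])
def proj(n,P):
    K,k1,T=cam(n); p=T[:3,:3]@np.array(P,float)+T[:3,3]; s=p[:2]/p[2]; s=s*(1+k1*(s@s)); return (K@[s[0],s[1],1])[:2]
def ray(n,uv):
    K,k1,T=cam(n); d=np.linalg.inv(K)@[uv[0],uv[1],1]; s0=d[:2]; s=s0.copy()
    for _ in range(30): s=s0/(1+k1*(s@s))
    R=T[:3,:3]; return -R.T@T[:3,3], R.T@np.array([s[0],s[1],1])
def plane(n,uv,z):
    o,d=ray(n,uv); return o+d*(z-o[2])/d[2]
def tri(a,ua,b,ub):
    o1,d1=ray(a,ua);o2,d2=ray(b,ub)
    t=np.linalg.lstsq(np.c_[d1,-d2],o2-o1,rcond=None)[0]
    p,q=o1+t[0]*d1,o2+t[1]*d2; return (p+q)/2,np.linalg.norm(p-q)
E
python3 - <<'E'
from h import *
np.set_printoptions(precision=4,suppress=True)
for n in("scene","top"):
    im=manip.snapshot(n); cv2.imwrite(f"pics/{n}0.png",im); o,_=ray(n,(320,200)); print(n,o,cam(n)[0][0,0],cam(n)[1],plane(n,(320,200),0))
s=manip.sense();print(s)
E
```

```text
scene [0.9563 0.7014 1.186 ] 451.2152399518725 0.01280412294912967 [ 0.4738 -0.0851  0.    ]
top [0.2369 0.0771 1.636 ] 454.0410168831267 -0.11454616296994632 [0.5547 0.0451 0.    ]
{'t': 0.1, 'q': array([-1.4165,  0.5284,  1.4338, -0.    ,  1.1814, -0.1785]), 'qd': array([ 0.0005, -0.002 , -0.0044, -0.0009, -0.0001, -0.0004]), 'tau': array([  0.0002, -44.3304, -17.8586,  -0.0003,   0.0039,   0.    ]), 'tcp_pos': array([ 0.2041, -0.5901,  0.2494]), 'tool_rot': array([ 0.9862,  0.1656,  0.    , -0.001 ]), 'force': array([-0.8523,  0.9189, -0.8419]), 'ft_torque': array([-0.0166, -0.0672,  0.0618]), 'gripper_force': 0.0, 'finger_gap': 0.9972378504914566}
```

View pics/scene0.png

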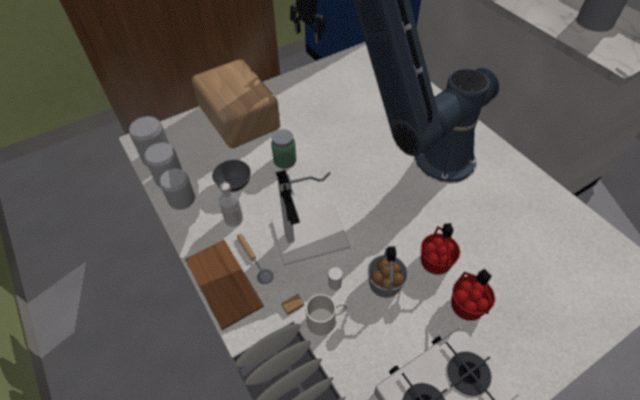

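View pics/top0.png

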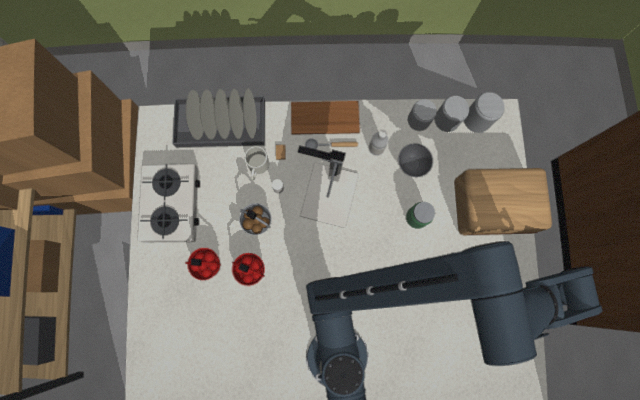

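The scene view shows the steel pail at about (388,274) with its grip at (391,254), and the scale column at about (287,205). The red look-alikes are at (440,250) and (473,296). In the top view the pail is at (255,219), the scale column at (337,160) and the marker at (313,153).

Run:
```python
from h import *
s=cv2.imread("pics/scene0.png");t=cv2.imread("pics/top0.png")
r=lambda im,x,y,w,h,f:cv2.resize(im[y:y+h,x:x+w],None,fx=f,fy=f,interpolation=cv2.INTER_CUBIC)
A=r(s,255,160,100,100,4);B=r(s,360,235,80,60,5)
C=r(t,290,135,80,100,4)[:400];D=r(t,230,190,80,60,5)
out=np.zeros((600,800,3),np.uint8)
out[:400,:400]=A; out[:400,400:720]=C
out[400:600,:267]=cv2.resize(B,(267,200)); out[400:600,267:534]=cv2.resize(D,(267,200))
cv2.imwrite("pics/c1.png",out)
```

```text
(no output)
```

View pics/c1.png

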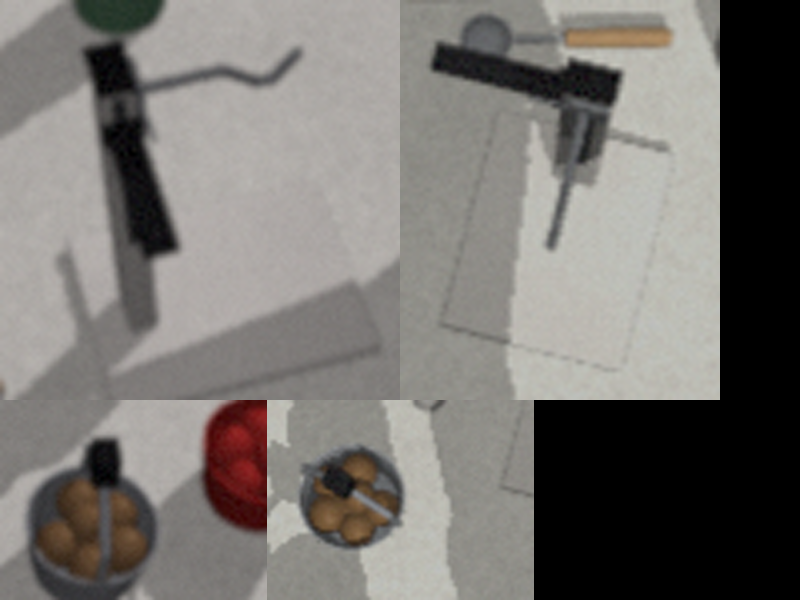

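The crops show the base corners in the top view at about (300,216), (344.5,227.5), (357,172.5) and (316,162), and the hook tip at (328,196.5). The pail's handle feet are at about (269,226) and (241,210), and the grip is the dark block.

Run:
```python
from h import *
np.set_printoptions(precision=4,suppress=True)
W=np.array([plane("top",u,.012)[:2] for u in[(300.25,216.25),(344.5,227.5),(357,172.5),(316.25,162)]])
L=np.array([(-.17,.085),(-.17,-.085),(.04,-.085),(.04,.085)])
def fit(L,W):
    l,w=L-L.mean(0),W-W.mean(0); z=(l[:,0]+1j*l[:,1]).conj()@(w[:,0]+1j*w[:,1]); a=np.angle(z)
    R=np.array([[np.cos(a),-np.sin(a)],[np.sin(a),np.cos(a)]]); return a,W.mean(0)-R@L.mean(0),R
a,o,R=fit(L,W);print("scale",np.degrees(a),o,"res mm",1e3*(W-(L@R.T+o)))
S=lambda x,y,z:np.r_[o+R@[x,y],z]
p,e=tri("scene",(329.5,172.5),"top",(327.75,196.5));print("tip tri",p,e,"pred",S(-.127,0,.275))
print("tip proj",proj("scene",S(-.127,0,.275)),proj("top",S(-.127,0,.275)))
for n,box in(("scene",(380,240,403,268)),("top",(240,200,275,235))):
    im=cv2.imread(f"pics/{n}0.png"); x0,y0,x1,y1=box
    m=(im[y0:y1,x0:x1].max(2)<45).astype(np.uint8); k,lab,st,c=cv2.connectedComponentsWithStats(m)
    i=1+np.argmax(st[1:,4]); print(n,st[i],c[i]+[x0,y0])
    if n=="scene": us=c[i]+[x0,y0]
    else: ut=c[i]+[x0,y0]
g,e=tri("scene",us,"top",ut);print("grip",g,e, plane("scene",us,.166),plane("top",ut,.166))
A,B=plane("top",(269.3,226),.07),plane("top",(241.4,210.4),.07)
print("feet",A,B,(A+B)/2,np.linalg.norm(A-B),np.degrees(np.arctan2(*(B-A)[[1,0]])),"rim",plane("top",(255.2,219.1),.07))
print("scene foot",plane("scene",(390.9,288.9),.07))
# marker: black blob far end in top
for z in(.28,.29,.301): print(z,plane("top",(290+34.5/4,135+56.5/4),z))
print("far end pred",[S(0,.11,z) for z in(.28,)], proj("top",S(0,0,.301)),proj("scene",S(0,0,.301)))
```

```text
scale -15.895111678626467 [ 0.6357 -0.0079] res mm [[-1.525  -2.2141]
 [ 0.6822  2.5489]
 [ 2.0843  6.755 ]
 [-1.2415 -7.0897]]
tip tri [0.5121 0.0271 0.2692] 0.0021010428744657594 pred [0.5135 0.0269 0.275 ]
tip proj [328.6427 171.163 ] [327.613  195.9018]
scene [  6   8  10  13 107] [390.4486 254.1215]
top [ 7  9 10 10 60] [251. 214.]
grip [0.481  0.276  0.1634] 0.0011278983810878221 [0.4826 0.2766 0.166 ] [0.4802 0.2761 0.166 ]
feet [0.4526 0.225  0.07  ] [0.5096 0.3229 0.07  ] [0.4811 0.274  0.07  ] 0.1133459512233661 59.8226010071869 rim [0.4778 0.2742 0.07  ]
scene foot [0.5044 0.324  0.07  ]
0.28 [0.6632 0.1134 0.28  ]
0.29 [0.6601 0.1131 0.29  ]
0.301 [0.6566 0.1128 0.301 ]
far end pred [array([0.6658, 0.0979, 0.28  ])] [338.1332 154.8933] [281.9429 175.2598]
```

servo_tool(rows=[[[0, 0, -7, 0, 0, -0.008, 1], [0, 0, -7, 0, 0, -0.008, 1], [0, 0, -7, 0, 0, -0.008, 1], [0, 0, -7, 0, 0, -0.008, 1], [0, 0, -7, 0, 0, -0.008, 1], [0, 0, -7, 0, 0, -0.008, 1], [0, 0, -7, 0, 0, -0.008, 1], [0, 0, -7, 0, 0, -0.008, 1]]])

```text
t: 0.77
tcp_pos: [0.2041, -0.5903, 0.314]
tool_rot: [0.791, 0.612, 0.0, -0.001]
force: [0.3, -0.0, 0.6]
finger_gap: 0.998
gripper_force: 0.0
```

servo_tool(rows=[[[0, 0, -7, 0, 0, -0.008, 1], [0, 0, -7, 0, 0, -0.008, 1], [0, 0, -7, 0, 0, -0.008, 1], [0, 0, -7, 0, 0, -0.008, 1], [0, 0, -7, 0, 0, -0.008, 1], [0, 0, -7, 0, 0, -0.008, 1], [0, 0, -7, 0, 0, -0.008, 1], [0, 0, -7, 0, 0, -0.008, 1]]])

```text
t: 1.43
tcp_pos: [0.2041, -0.5903, 0.378]
tool_rot: [0.411, 0.911, 0.001, -0.0]
force: [-0.3, -0.5, 0.2]
finger_gap: 0.998
gripper_force: 0.0
```

servo_tool(rows=[[[0, 0, -7, 0, 0, 0, 1], [0, 0, -7, 0, 0, 0, 1], [0, 0, -4.7, 0, 0, 0, 1], [0, 0, 0, 0, 0, 0, 1]]])

```text
t: 1.77
tcp_pos: [0.2041, -0.5904, 0.3777]
tool_rot: [0.26, 0.966, 0.001, -0.0]
force: [-0.2, 0.0, 0.1]
finger_gap: 1.002
gripper_force: 0.0
```

servo_tool(rows=[[[0, 0, 0, -0.0014, 0.0384, 0, 1], [0, 0, 0, -0.0014, 0.0384, 0, 1], [0, 0, 0, -0.0014, 0.0384, 0, 1], [0, 0, 0, -0.0014, 0.0384, 0, 1], [0, 0, 0, -0.0014, 0.0384, 0, 1], [0, 0, 0, -0.0014, 0.0384, 0, 1], [0, 0, 0, -0.0014, 0.0384, 0, 1], [0, 0, 0, -0.0014, 0.0384, 0, 1]]])

```text
t: 2.43
tcp_pos: [0.3691, -0.329, 0.3781]
tool_rot: [0.262, 0.965, 0.0, -0.0]
force: [0.2, 0.0, -0.3]
finger_gap: 1.0
gripper_force: 0.0
```

servo_tool(rows=[[[0, 0, 0, -0.0014, 0.0384, 0, 1], [0, 0, 0, -0.0014, 0.0384, 0, 1], [0, 0, 0, -0.0014, 0.0384, 0, 1], [0, 0, 0, -0.0014, 0.0384, 0, 1], [0, 0, 0, 0.0177, 0.0355, 0, 1], [0, 0, 0, 0.0177, 0.0355, 0, 1], [0, 0, 0, 0.0177, 0.0355, 0, 1], [0, 0, 0, 0.0177, 0.0355, 0, 1]]])

```text
t: 3.1
tcp_pos: [0.4607, -0.0407, 0.3781]
tool_rot: [0.262, 0.965, 0.0, -0.0]
force: [0.4, -0.9, -0.2]
finger_gap: 1.004
gripper_force: 0.0
```

servo_tool(rows=[[[0, 0, 0, 0.0177, 0.0355, 0, 1], [0, 0, 0, 0.0177, 0.0355, 0, 1], [0, 0, 0, 0.0177, 0.0355, 0, 1], [0, 0, 0, 0.0177, 0.0355, 0, 1], [0, 0, 0, 0.0177, 0.0355, 0, 1], [0, 0, 0, 0.0177, 0.0355, 0, 0.6], [0, 0, 0, 0.0177, 0.0355, 0, 0.6], [0, 0, 0, 0.0177, 0.0355, 0, 0.6]]])

```text
t: 3.77
tcp_pos: [0.4812, 0.276, 0.3781]
tool_rot: [0.262, 0.965, -0.0, -0.0]
force: [1.4, -0.5, 0.8]
finger_gap: 0.802
gripper_force: 0.0
```

servo_tool(rows=[[[0, 0, 0, 0, 0, 0.02, 0.6], [0, 0, 0, 0, 0, 0.02, 0.6], [0, 0, 0, 0, 0, 0.02, 0.6], [0, 0, 0, 0, 0, 0, 0.6]]])

```text
t: 4.1
tcp_pos: [0.4789, 0.2736, 0.3139]
tool_rot: [0.261, 0.965, -0.003, -0.004]
force: [-1.0, -0.1, -0.2]
finger_gap: 0.802
gripper_force: 0.0
```

servo_tool(rows=[[[0, 0, 0, 0, 0, 0.02, 0.6], [0, 0, 0, 0, 0, 0.02, 0.6], [0, 0, 0, 0, 0, 0.02, 0.6], [0, 0, 0, 0, 0, 0.02, 0.6], [0, 0, 0, 0, 0, 0.02, 0.6], [0, 0, 0, 0, 0, 0, 0.6], [0, 0, 0, 0, 0, 0, 0.6]]])

```text
t: 4.68
tcp_pos: [0.4817, 0.2738, 0.2184]
tool_rot: [0.261, 0.965, -0.0, -0.001]
force: [-0.4, 0.2, 1.1]
finger_gap: 0.801
gripper_force: 0.0
```

Run:
```python
from h import *
im=manip.snapshot("scene");c=cv2.resize(im[160:340,250:490],None,fx=3.2,fy=3.2,interpolation=cv2.INTER_CUBIC);cv2.imwrite("pics/c2.png",c)
s=manip.sense();print(s["tcp_pos"],s["tool_rot"],s["force"],s["ft_torque"])
```

```text
[0.48252113 0.27407122 0.21935716] [2.61321134e-01 9.65251716e-01 3.57830161e-04 5.10806674e-04] [ 0.70182426  0.01945917 -1.04037254] [-0.0180775  -0.04248477  0.00666591]
```

View pics/c2.png

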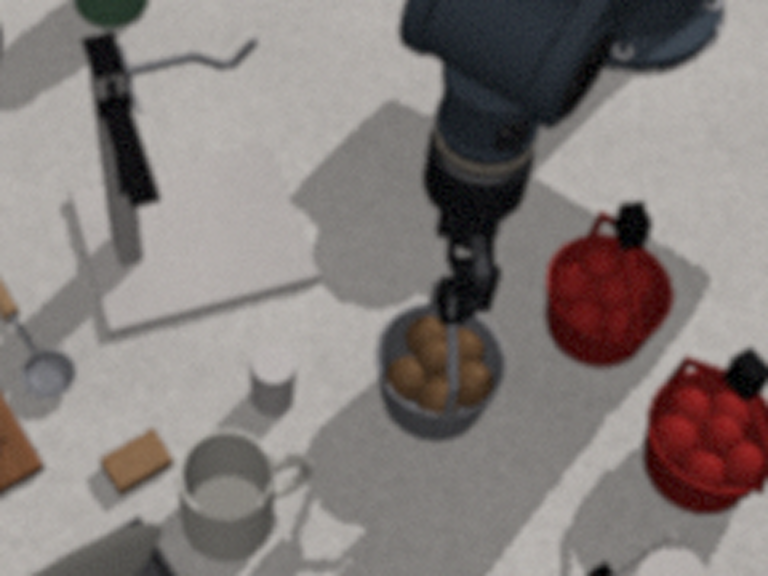

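The gripper hangs over the pail's handle, with the fingers either side of the grip at crop (465,290). The red pails are clear.

servo_tool(rows=[[[0, 0, 0, 0.0005, 0.001, 0.012, 0.6], [0, 0, 0, 0, 0, 0.012, 0.6], [0, 0, 0, 0, 0, 0.012, 0.6], [0, 0, 0, 0, 0, 0.012, 0.6], [0, 0, 0, 0, 0, 0, 0.6], [0, 0, 0, 0, 0, 0, 0.6]]])

```text
t: 5.23
tcp_pos: [0.4826, 0.2753, 0.1715]
tool_rot: [0.261, 0.965, 0.0, 0.001]
force: [-0.5, -0.0, -0.3]
finger_gap: 0.799
gripper_force: 0.0
```

servo_tool(rows=[[[0, 0, 0, 0, 0, 0, -1], [0, 0, 0, 0, 0, 0, -1], [0, 0, 0, 0, 0, 0, -1], [0, 0, 0, 0, 0, 0, -1], [0, 0, 0, 0, 0, 0, -1], [0, 0, 0, 0, 0, 0, -1], [0, 0, 0, 0, 0, 0, -1], [0, 0, 0, 0, 0, 0, -1]]], squeeze=60)

```text
t: 5.9
tcp_pos: [0.4822, 0.275, 0.1714]
tool_rot: [0.261, 0.965, 0.0, 0.001]
force: [-0.8, -1.7, 5.8]
finger_gap: 0.315
gripper_force: 59.9
```

servo_tool(rows=[[[0, 0, 0, 0, 0, -0.003, -1], [0, 0, 0, 0, 0, -0.007, -1], [0, 0, 0, 0, 0, -0.012, -1], [0, 0, 0, 0, 0, -0.016, -1], [0, 0, 0, 0, 0, -0.018, -1], [0, 0, 0, 0, 0, -0.018, -1], [0, 0, 0, 0, 0, -0.018, -1], [0, 0, 0, 0, 0, -0.018, -1]]])

```text
t: 6.57
tcp_pos: [0.4812, 0.2751, 0.281]
tool_rot: [0.261, 0.965, -0.0, -0.001]
force: [1.1, 0.4, -2.1]
finger_gap: 0.316
gripper_force: 59.3
```

servo_tool(rows=[[[0, 0, -2.85, 0, 0, -0.016, -1], [0, 0, -2.85, 0, 0, -0.014, -1], [0, 0, -2.85, 0, 0, -0.008, -1], [0, 0, -2.85, 0, 0, -0.003, -1], [0, 0, -2.95, 0, 0, 0, -1], [0, 0, 0, 0, 0, 0, -1], [0, 0, 0, 0, 0, 0, -1], [0, 0, 0, 0, 0, 0, -1]]])

```text
t: 7.23
tcp_pos: [0.4814, 0.2751, 0.3209]
tool_rot: [0.139, 0.99, -0.0, -0.001]
force: [0.3, 0.2, -3.2]
finger_gap: 0.321
gripper_force: 59.3
```

Run:
```python
from h import *
for i in range(4):
    im=manip.snapshot("top");s=manip.sense();print(s["t"],s["tcp_pos"],s["tool_rot"],s["force"],s["ft_torque"])
o=np.array([.6357,-.0079]);a=np.radians(-15.9);R=np.array([[np.cos(a),-np.sin(a)],[np.sin(a),np.cos(a)]])
ty=R@[0,1]; tx=-R@[1,0]
for l in(-.185,-.105):
    t=o+R@[l,0];d=t-s["tcp_pos"][:2];print(l,t,"tool x,y",d@tx,d@ty)
q=s["tool_rot"];print(2*np.degrees(np.arctan2(q[1],q[0])))
```

```text
7.2833 [0.48148245 0.27504585 0.32092164] [ 1.38571088e-01  9.90352352e-01 -2.06628463e-04 -4.78418160e-04] [ 0.48801193  0.7447864  -2.76525576] [0.02565889 0.00516321 0.01072659]
7.3333 [0.48154936 0.27507968 0.32096958] [ 1.38478850e-01  9.90365299e-01 -1.68293465e-04 -3.93223514e-04] [ 0.34787719 -0.64641313 -3.18605979] [ 0.01131455 -0.04708735 -0.06690293]
7.3833 [0.48160525 0.27506774 0.32102382] [ 1.38411672e-01  9.90374712e-01 -1.52876182e-04 -3.38880352e-04] [ 0.04753398 -0.18858503 -3.57824407] [0.00639628 0.01972192 0.00166742]
7.4333 [0.48167375 0.27507701 0.3210539 ] [ 1.38368171e-01  9.90380812e-01 -1.04638409e-04 -2.91191213e-04] [-0.11397472  0.03910287 -2.25429774] [-0.0028139  -0.00398579  0.00719508]
-0.185 [0.45777786 0.04278246] tool x,y -0.04065756556946404 -0.22995376500995465
-0.105 [0.53471716 0.02086572] tool x,y -0.12065756556946397 -0.22995376500995465
164.09313860187711
```

servo_tool(rows=[[[0, 0, 0, -0.002, -0.008, 0, -1], [0, 0, 0, -0.004, -0.016, 0, -1], [0, 0, 0, -0.004, -0.022, 0, -1], [0, 0, 0, -0.004, -0.022, 0, -1], [0, 0, 0, -0.004, -0.022, 0, -1], [0, 0, 0, -0.004, -0.022, 0, -1], [0, 0, 0, -0.004, -0.022, 0, -1], [0, 0, 0, -0.004, -0.022, 0, -1]]])

```text
t: 8.1
tcp_pos: [0.4675, 0.1153, 0.3214]
tool_rot: [0.138, 0.99, -0.0, 0.0]
force: [-0.2, -1.4, -3.1]
finger_gap: 0.321
gripper_force: 59.6
```

servo_tool(rows=[[[0, 0, 0, -0.004, -0.022, 0, -1], [0, 0, 0, -0.004, -0.022, 0, -1], [0, 0, 0, -0.002, -0.018, 0, -1], [0, 0, 0, 0, -0.008, 0, -1], [0, 0, 0, 0, -0.004, 0, -1], [0, 0, 0, 0, 0, 0, -1], [0, 0, 0, 0, 0, 0, -1], [0, 0, 0, 0, 0, 0, -1]]])

```text
t: 8.77
tcp_pos: [0.4574, 0.0437, 0.3214]
tool_rot: [0.138, 0.99, 0.0, 0.0]
force: [0.1, -0.3, -3.0]
finger_gap: 0.319
gripper_force: 59.8
```

Run:
```python
from h import *
np.set_printoptions(precision=4,suppress=True)
im=manip.snapshot("scene");t=manip.snapshot("top")
A=cv2.resize(im[150:270,260:420],(800,600),interpolation=cv2.INTER_CUBIC)[:600,:800]
B=cv2.resize(t[120:240,280:440],(800,600),interpolation=cv2.INTER_CUBIC)
cv2.imwrite("pics/c3.png",np.vstack([cv2.resize(A,(400,300)),cv2.resize(B,(400,300))]).reshape(600,400,3))
cv2.imwrite("pics/c3.png",A);cv2.imwrite("pics/c3t.png",B)
s=manip.sense();p=s["tcp_pos"];q=s["tool_rot"];print(s["t"],p,2*np.degrees(np.arctan2(q[1],q[0])),s["force"])
c=p-[0,0,.0304]
print("crown",proj("scene",c),proj("top",c))
```

```text
8.8667 [0.4574 0.0437 0.3213] 164.19050529813728 [-0.1034 -0.2107 -3.275 ]
crown [349.6217 162.6339] [322.6894 213.2872]
```

View pics/c3.png

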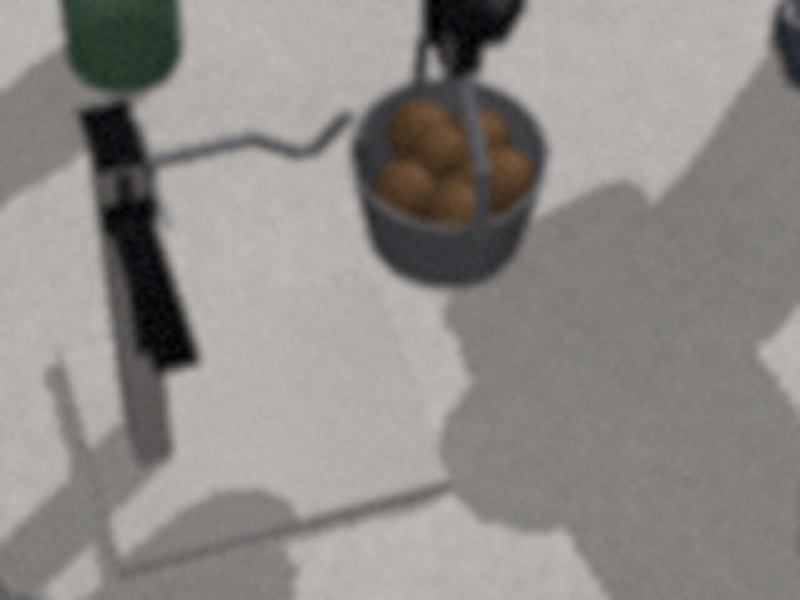

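The pail hangs upright before the hook. The hook tip is at crop (348,117), or about (329.6,173.4) in the full image, and the trough bottom is around crop (300,152), or (320,180.5).

Run:
```python
from h import *
np.set_printoptions(precision=4,suppress=True)
o=np.array([.6357,-.0079]);a=np.radians(-15.9);R=np.array([[np.cos(a),-np.sin(a)],[np.sin(a),np.cos(a)]])
S=lambda x,y,z:np.r_[o+R@[x,y],z]
for P in[(-.012,0,.271),(-.083,0,.271),(-.099,0,.251),(-.111,0,.251),(-.127,0,.271)]:
    u=proj("scene",S(*P));v=proj("top",S(*P));print(P,u,"crop",(u-[260,150])*5,"top",v,"crop",(v-[280,120])*5)
def loc(p): return np.r_[R.T@(p[:2]-o),p[2]]
for u,v in[((329.6,173.2),(327.75,196.3))]: p,e=tri("scene",u,"top",v);print(p,e,loc(p))
print("scene tip at z.273",loc(plane("scene",(329.6,173.2),.273)),"trough px at z.251",loc(plane("scene",(320,180.3),.251)),"top tip",loc(plane("top",(327.75,196.3),.273)))
```

```text
(-0.012, 0, 0.271) [287.2153 181.6849] crop [136.0767 158.4243] top [336.6977 161.2231] crop [283.4886 206.1155]
(-0.083, 0, 0.271) [312.9382 175.76  ] crop [264.6912 128.8001] top [331.1087 182.6474] crop [255.5437 313.2371]
(-0.099, 0, 0.251) [318.7662 179.2818] crop [293.831  146.4088] top [329.6004 188.934 ] crop [248.0019 344.6702]
(-0.111, 0, 0.251) [322.9886 178.3009] crop [314.9428 141.5044] top [328.6511 192.5691] crop [243.2556 362.8455]
(-0.127, 0, 0.271) [328.6233 172.146 ] crop [343.1165 110.73  ] top [327.5812 196.1537] crop [237.9059 380.7683]
[0.5126 0.0274 0.2673] 0.003307592901016644 [-0.128   0.0002  0.2673]
scene tip at z.273 [-0.1279  0.0061  0.273 ] trough px at z.251 [-0.1012  0.0045  0.251 ] top tip [-0.1277 -0.0007  0.273 ]
```

View pics/c3t.png

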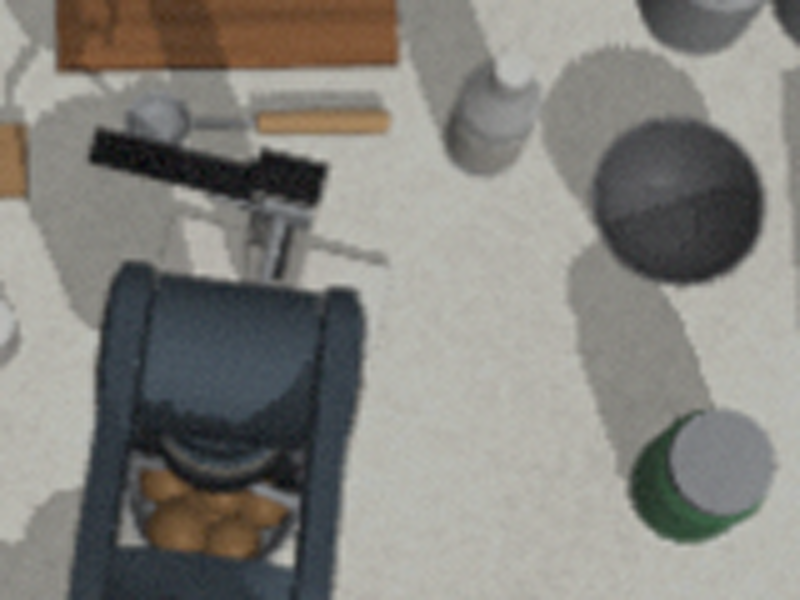

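servo_tool(rows=[[[0, 0, 0, -0.005, 0, 0, -1], [0, 0, 0, -0.01, 0.001, 0, -1], [0, 0, 0, -0.013, 0, 0, -1], [0, 0, 0, -0.014, 0, 0, -1], [0, 0, 0, -0.014, 0, 0, -1], [0, 0, 0, -0.012, 0, 0, -1], [0, 0, 0, -0.008, 0, 0, -1], [0, 0, 0, -0.004, 0, 0, -1]]])

```text
t: 9.53
tcp_pos: [0.5364, 0.0216, 0.3211]
tool_rot: [0.138, 0.99, -0.0, 0.001]
force: [0.3, -0.5, -3.4]
finger_gap: 0.323
gripper_force: 59.7
```

```bash
cat >> h.py <<'E'
def avg(n=12):
    F=[]
    for _ in range(n): im=manip.snapshot("scene"); s=manip.sense(); F.append(np.r_[s["force"],s["ft_torque"],s["tcp_pos"]])
    F=np.array(F); np.set_printoptions(precision=4,suppress=True); print("t",s["t"],"mean",F.mean(0),"sd z",F[:,2].std()); return im,s
E
python3 - <<'E'
from h import *
im,s=avg(12); p=s["tcp_pos"]
cv2.imwrite("pics/c4.png",cv2.resize(im[150:270,260:420],(800,600),interpolation=cv2.INTER_CUBIC))
o=np.array([.6357,-.0079]);a=np.radians(-15.9);R=np.array([[np.cos(a),-np.sin(a)],[np.sin(a),np.cos(a)]]);print(R.T@(p[:2]-o))
E
```

```text
t 10.1333 mean [ 0.2272 -0.0708 -2.5726  0.0071 -0.0043 -0.0064  0.5344  0.0221  0.3213] sd z 0.7101199276256162
[-0.1057  0.0011]
```

View pics/c4.png

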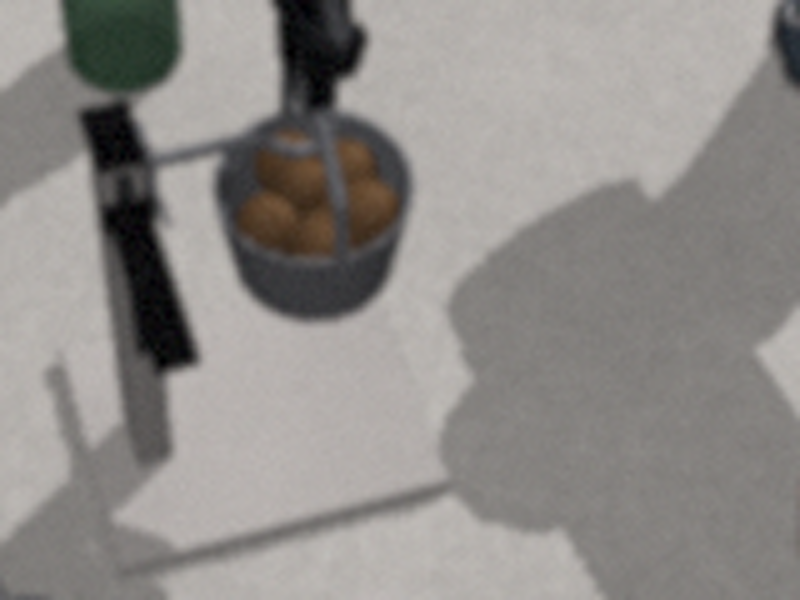

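servo_tool(rows=[[[0, 0, 0, 0, 0, 0.003, -1], [0, 0, 0, 0, 0, 0.003, -1], [0, 0, 0, 0, 0, 0.003, -1], [0, 0, 0, 0, 0, 0.003, -1], [0, 0, 0, 0, 0, 0.003, -1], [0, 0, 0, 0, 0, 0.003, -1], [0, 0, 0, 0, 0, 0.003, -1], [0, 0, 0, 0, 0, 0.002, -1]]])

```text
t: 10.8
tcp_pos: [0.5344, 0.022, 0.2978]
tool_rot: [0.138, 0.99, 0.0, -0.0]
force: [-0.7, -0.8, -3.1]
finger_gap: 0.316
gripper_force: 59.7
```

servo_tool(rows=[[[0, 0, 0, 0, 0, 0.0014, -1], [0, 0, 0, 0, 0, 0.0014, -1], [0, 0, 0, 0, 0, 0.0014, -1], [0, 0, 0, 0, 0, 0.0014, -1], [0, 0, 0, 0, 0, 0.0014, -1], [0, 0, 0, 0, 0, 0.0014, -1], [0, 0, 0, 0, 0, 0.0014, -1], [0, 0, 0, 0, 0, 0.0014, -1]]])

```text
t: 11.47
tcp_pos: [0.5347, 0.022, 0.2871]
tool_rot: [0.138, 0.99, -0.0, 0.0]
force: [0.4, -1.1, -2.6]
finger_gap: 0.315
gripper_force: 59.7
```

servo_tool(rows=[[[0, 0, 0, 0, 0, 0.0014, -1], [0, 0, 0, 0, 0, 0.0014, -1], [0, 0, 0, 0, 0, 0.0014, -1], [0, 0, 0, 0, 0, 0.0014, -1], [0, 0, 0, 0, 0, 0.0014, -1], [0, 0, 0, 0, 0, 0.0014, -1], [0, 0, 0, 0, 0, 0.0014, -1], [0, 0, 0, 0, 0, 0.0014, -1]]])

```text
t: 12.13
tcp_pos: [0.5347, 0.022, 0.2759]
tool_rot: [0.138, 0.99, -0.0, 0.0]
force: [0.2, -0.5, -1.9]
finger_gap: 0.318
gripper_force: 59.8
```

servo_tool(rows=[[[0, 0, 0, 0, 0, 0.0014, -1], [0, 0, 0, 0, 0, 0.0014, -1], [0, 0, 0, 0, 0, 0.0014, -1], [0, 0, 0, 0, 0, 0, -1], [0, 0, 0, 0, 0, 0, -1]]])

```text
t: 12.55
tcp_pos: [0.5347, 0.022, 0.2717]
tool_rot: [0.138, 0.99, -0.0, 0.0]
force: [0.9, -0.1, -1.1]
finger_gap: 0.318
gripper_force: 59.9
```

Run:
```python
from h import *
im,s=avg(14)
cv2.imwrite("pics/x5.png",im)
```

```text
t 13.25 mean [ 1.2834 -0.234  -0.9043 -0.0538 -0.1593  0.0024  0.5347  0.022   0.2718] sd z 0.5649202529610667
```

servo_tool(rows=[[[0, 0, 0, -0.0006, 0, 0, -1], [0, 0, 0, -0.0006, 0, 0, -1], [0, 0, 0, -0.0006, 0, 0, -1], [0, 0, 0, -0.0006, 0, 0, -1], [0, 0, 0, -0.0006, 0, 0, -1], [0, 0, 0, 0, 0, 0, -1]]])

```text
t: 13.75
tcp_pos: [0.5376, 0.0211, 0.2717]
tool_rot: [0.138, 0.99, -0.0, 0.0]
force: [1.8, 0.0, -1.2]
finger_gap: 0.32
gripper_force: 59.8
```

Run:
```python
from h import *
im,s=avg(10)
cv2.imwrite("pics/x6.png",im)
```

```text
t 14.25 mean [ 1.3748 -0.2661 -1.4379 -0.0628 -0.217  -0.0125  0.5376  0.0211  0.2718] sd z 0.36933640176487037
```

servo_tool(rows=[[[0, 0, 0, -0.0006, 0, 0, -1], [0, 0, 0, -0.0006, 0, 0, -1], [0, 0, 0, -0.0006, 0, 0, -1], [0, 0, 0, -0.0006, 0, 0, -1], [0, 0, 0, -0.0006, 0, 0, -1], [0, 0, 0, -0.0006, 0, 0, -1], [0, 0, 0, -0.0006, 0, 0, -1], [0, 0, 0, 0, 0, 0, -1]]])

```text
t: 14.92
tcp_pos: [0.5408, 0.0202, 0.2714]
tool_rot: [0.138, 0.99, 0.0, -0.001]
force: [-1.9, 0.1, -1.4]
finger_gap: 0.316
gripper_force: 59.8
```

Run:
```python
from h import *
im,s=avg(10)
cv2.imwrite("pics/c7.png",cv2.resize(im[150:270,260:420],(800,600),interpolation=cv2.INTER_CUBIC))
```

```text
t 15.4167 mean [-2.4899  0.8528 -1.398   0.1329  0.458   0.0002  0.5409  0.0202  0.2715] sd z 0.4253683626764776
```

View pics/c7.png

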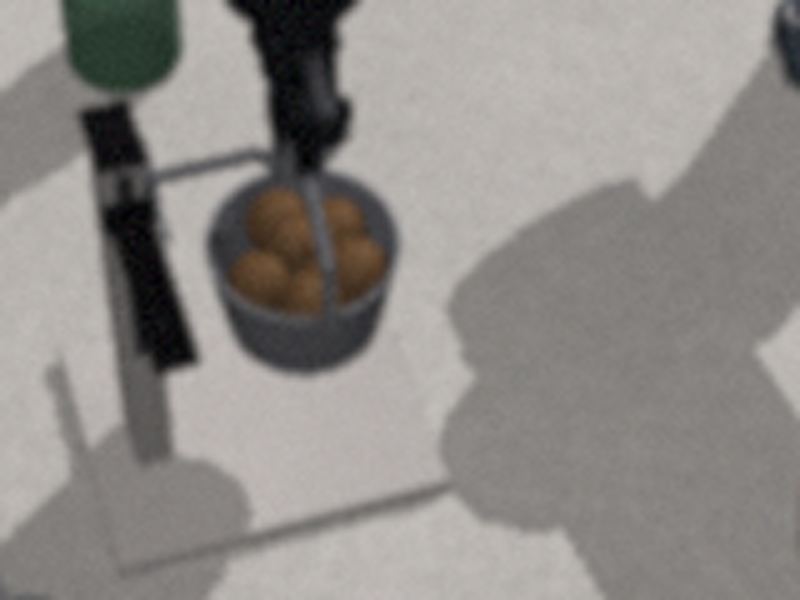

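The pail hangs upright with the hook passing under the crown, and the hook has dropped slightly. The crown is now against the column-side slope, since Fx is negative, so I'll back off a little.

servo_tool(rows=[[[0, 0, 0, 0.0005, 0, 0, -1], [0, 0, 0, 0.0005, 0, 0, -1], [0, 0, 0, 0.0005, 0, 0, -1], [0, 0, 0, 0.0005, 0, 0, -1], [0, 0, 0, 0, 0, 0, -1]]])

```text
t: 15.83
tcp_pos: [0.5405, 0.0203, 0.2721]
tool_rot: [0.138, 0.99, -0.0, 0.001]
force: [0.3, 0.3, -2.5]
finger_gap: 0.319
gripper_force: 59.8
```

Run:
```python
from h import *
im,s=avg(10)
```

```text
t 16.3333 mean [ 0.3254 -0.4928 -1.3297 -0.0106 -0.0698  0.0052  0.5401  0.0204  0.2719] sd z 0.4727080937274156
```

servo_tool(rows=[[[0, 0, 0, 0, 0, 0.001, -1], [0, 0, 0, 0, 0, 0.0015, -1], [0, 0, 0, 0, 0, 0.0015, -1], [0, 0, 0, 0, 0, 0.0015, -1], [0, 0, 0, 0, 0, 0.0015, -1], [0, 0, 0, 0, 0, 0.0015, -1], [0, 0, 0, 0, 0, 0.001, -1], [0, 0, 0, 0, 0, 0, -1]]])

```text
t: 17.0
tcp_pos: [0.5396, 0.0206, 0.262]
tool_rot: [0.138, 0.99, 0.0, -0.0]
force: [0.7, -0.5, 0.2]
finger_gap: 0.32
gripper_force: 59.9
```

servo_tool(rows=[[[0, 0, 0, 0, 0, 0.001, -1], [0, 0, 0, 0, 0, 0.001, -1], [0, 0, 0, 0, 0, 0, -1], [0, 0, 0, 0, 0, 0, -1], [0, 0, 0, 0, 0, 0, -1]]])

```text
t: 17.42
tcp_pos: [0.5396, 0.0206, 0.2603]
tool_rot: [0.138, 0.99, -0.0, 0.0]
force: [1.4, -0.4, -0.6]
finger_gap: 0.315
gripper_force: 60.0
```

Run:
```python
from h import *
im,s=avg(24)
```

```text
t 18.6167 mean [ 0.9065 -0.1955 -0.3818 -0.0429 -0.1536 -0.0083  0.5395  0.0206  0.2602] sd z 0.4163901280505768
```

servo_tool(rows=[[[0, 0, 0, -0.0005, 0, 0, -1], [0, 0, 0, -0.0005, 0, 0, -1], [0, 0, 0, -0.0004, 0, 0.0008, -1], [0, 0, 0, 0, 0, 0.001, -1], [0, 0, 0, 0, 0, 0.001, -1], [0, 0, 0, 0, 0, 0.0008, -1], [0, 0, 0, 0, 0, 0, -1], [0, 0, 0, 0, 0, 0, -1]]])

```text
t: 19.28
tcp_pos: [0.5404, 0.0204, 0.2564]
tool_rot: [0.138, 0.99, 0.0, -0.001]
force: [-1.6, -0.3, 0.0]
finger_gap: 0.314
gripper_force: 60.0
```

Run:
```python
from h import *
im,s=avg(24)
```

```text
t 20.4833 mean [-3.2709  0.9935  0.189   0.1829  0.5653  0.0006  0.5406  0.0203  0.2565] sd z 0.4901124665259981
```

servo_tool(rows=[[[0, 0, 0, 0.0005, 0, -0.0006, -1], [0, 0, 0, 0.0004, 0, -0.0006, -1], [0, 0, 0, 0, 0, 0, -1], [0, 0, 0, 0, 0, 0, -1], [0, 0, 0, 0, 0, 0, -1]]])

```text
t: 20.9
tcp_pos: [0.5406, 0.0203, 0.258]
tool_rot: [0.138, 0.99, -0.0, 0.001]
force: [-1.6, 0.5, 0.2]
finger_gap: 0.315
gripper_force: 60.0
```

Run:
```python
from h import *
im,s=avg(20)
```

```text
t 21.9 mean [-0.3474  0.1376 -0.0214  0.0323  0.0533  0.0009  0.5405  0.0203  0.258 ] sd z 0.4995036556042484
```

servo_tool(rows=[[[0, 0, 0, 0, 0, 0, -1], [0, 0, 0, 0, 0, 0, -1], [0, 0, 0, 0, 0, 0, -0.35], [0, 0, 0, 0, 0, 0, -0.3], [0, 0, 0, 0, 0, 0, -0.25], [0, 0, 0, 0, 0, 0, -0.15], [0, 0, 0, 0, 0, 0, 0.1], [0, 0, 0, 0, 0, 0, 0.3]]], squeeze=20)

```text
t: 22.57
tcp_pos: [0.5399, 0.0205, 0.2577]
tool_rot: [0.138, 0.99, 0.0, -0.0]
force: [0.4, -0.3, -0.4]
finger_gap: 0.645
gripper_force: 0.0
```

servo_tool(rows=[[[0, 0, 0, 0, 0, 0, 0.4], [0, 0, 0, 0, 0, 0, 0.4], [0, 0, 0, 0, 0, 0, 0.4], [0, 0, 0, 0, 0, -0.003, 0.4], [0, 0, 0, 0, 0, -0.006, 0.4], [0, 0, 0, 0, 0, -0.01, 0.4], [0, 0, 0, 0, 0, -0.01, 0.4], [0, 0, 0, 0, 0, -0.01, 0.4]]])

```text
t: 23.23
tcp_pos: [0.5403, 0.0204, 0.2983]
tool_rot: [0.138, 0.99, -0.0, 0.001]
force: [-0.3, 0.5, 1.1]
finger_gap: 0.701
gripper_force: 0.0
```

servo_tool(rows=[[[0, 0, 0, 0, 0, -0.015, 0.4], [0, 0, 0, 0, 0, -0.015, 0.4], [0, 0, 0, 0, 0, -0.015, 0.4], [0, 0, 0, 0, 0, -0.015, 0.4], [0, 0, 0, 0, 0, -0.015, 0.4], [0, 0, 0, 0, 0, -0.015, 0.4], [0, 0, 0, 0, 0, -0.015, 0.4], [0, 0, 0, 0, 0, -0.015, 0.4]]])

```text
t: 23.9
tcp_pos: [0.5399, 0.0205, 0.4189]
tool_rot: [0.138, 0.99, -0.0, 0.001]
force: [0.3, -0.5, 0.4]
finger_gap: 0.698
gripper_force: 0.0
```

Run:
```python
from h import *
im,s=avg(1);t=manip.snapshot("top")
cv2.imwrite("pics/t8.png",t)
A=cv2.resize(im[155:255,265:365],(600,600),interpolation=cv2.INTER_CUBIC)
cv2.imwrite("pics/s8.png",im);cv2.imwrite("pics/c8.png",A)
```

```text
t 23.95 mean [ 0.8444 -0.0278  2.555   0.0011 -0.0421  0.0517  0.5414  0.0203  0.4223] sd z 0.0
```

View pics/c8.png

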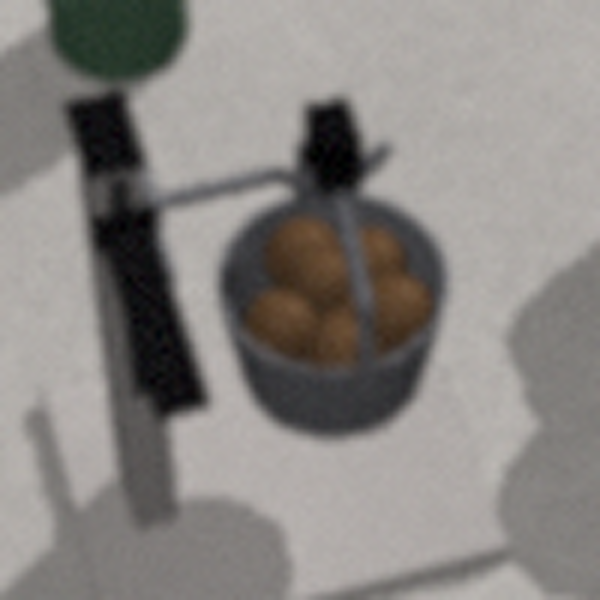

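The pail hangs upright and free in the hook. The marker tab is the black bar from crop (115,240) to (185,405). I'll let it settle and then measure the pointer.

servo_tool(rows=[[[0, 0, 0, 0, 0, 0, -1], [0, 0, 0, 0, 0, 0, -1], [0, 0, 0, 0, 0, 0, -1], [0, 0, 0, 0, 0, 0, -1], [0, 0, 0, 0, 0, 0, -1], [0, 0, 0, 0, 0, 0, -1], [0, 0, 0, 0, 0, 0, -1], [0, 0, 0, 0, 0, 0, -1]]])

```text
t: 24.67
tcp_pos: [0.54, 0.0205, 0.4166]
tool_rot: [0.138, 0.99, 0.0, -0.0]
force: [-0.6, -0.3, 0.1]
finger_gap: 0.0
gripper_force: 0.0
```

servo_tool(rows=[[[0, 0, 0, 0, 0, 0, -1], [0, 0, 0, 0, 0, 0, -1], [0, 0, 0, 0, 0, 0, -1], [0, 0, 0, 0, 0, 0, -1], [0, 0, 0, 0, 0, 0, -1], [0, 0, 0, 0, 0, 0, -1], [0, 0, 0, 0, 0, 0, -1], [0, 0, 0, 0, 0, 0, -1]]])

```text
t: 25.33
tcp_pos: [0.54, 0.0204, 0.4168]
tool_rot: [0.138, 0.99, -0.0, 0.0]
force: [-0.1, -0.4, 0.6]
finger_gap: 0.002
gripper_force: 0.0
```

servo_tool(rows=[[[0, 0, 0, 0, 0, 0, -1], [0, 0, 0, 0, 0, 0, -1], [0, 0, 0, 0, 0, 0, -1], [0, 0, 0, 0, 0, 0, -1], [0, 0, 0, 0, 0, 0, -1], [0, 0, 0, 0, 0, 0, -1], [0, 0, 0, 0, 0, 0, -1], [0, 0, 0, 0, 0, 0, -1]]])

```text
t: 26.0
tcp_pos: [0.54, 0.0205, 0.4168]
tool_rot: [0.138, 0.99, 0.0, -0.0]
force: [-0.1, -0.3, -0.2]
finger_gap: 0.001
gripper_force: 0.0
```

Run:
```python
from h import *
A=np.mean([manip.snapshot("scene").astype(float) for _ in range(14)],0);np.save("A.npy",A);print(manip.sense()["t"])
o=np.array([.6357,-.0079]);a=np.radians(-15.9);R=np.array([[np.cos(a),-np.sin(a)],[np.sin(a),np.cos(a)]])
S=lambda x,y,z:np.r_[o+R@[x,y],z]
for z in(.2,.22,.24,.26,.28,.3): print(z,proj("scene",S(-.012,.02,z)),proj("scene",S(0,.126,z)),proj("scene",S(-.012,.126,z)),proj("scene",S(.012,.126,z)))
b=cv2.imread("pics/scene0.png")
f=lambda I:cv2.resize(np.clip((I[165:225,272:310].astype(np.float32)*1.5),0,255).astype(np.uint8),(380,600),interpolation=cv2.INTER_NEAREST)
cv2.imwrite("pics/c9.png",np.hstack([f(b),f(A)]))
```

```text
26.7
0.2 [290.74972437 203.66063942] [296.26155163 235.57427334] [300.7029548  234.45422832] [291.80457505 236.69831675]
0.22 [290.286811   199.19012502] [295.84871755 231.29140548] [300.35122114 230.1636892 ] [291.3302132  232.42319052]
0.24 [289.81168995 194.60252565] [295.42441809 226.89032837] [299.98973743 225.75493439] [290.84265271 228.02986281]
0.26 [289.32386794 189.89314222] [294.98816564 222.36604574] [299.61808979 221.22297599] [290.3413312  223.51332898]
0.28 [288.82282451 185.05701864] [294.53944435 217.71327376] [299.23584042 216.56253952] [289.82565367 218.86829585]
0.3 [288.30801016 180.08892393] [294.07770807 212.92641995] [298.84252583 211.76804289] [289.29499009 214.08916046]
```

View pics/c9.png

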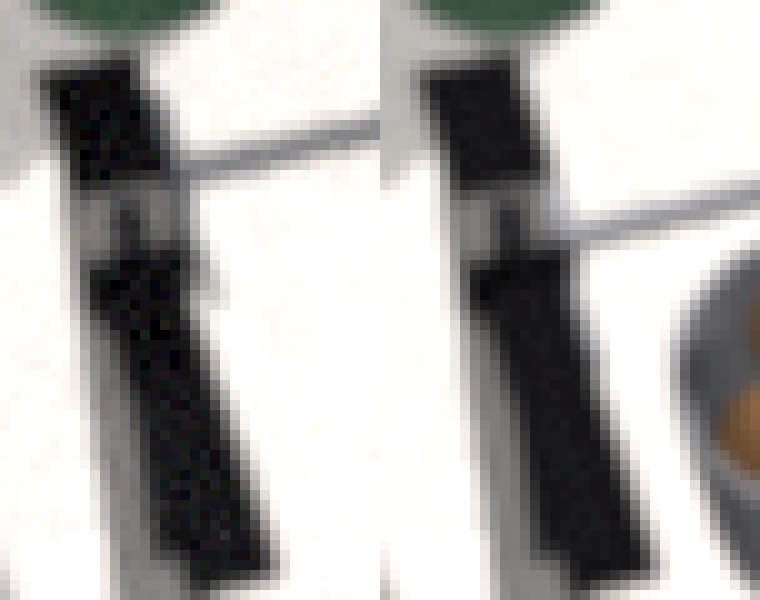

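The left crop (unloaded) shows a small pale pointer at about (292.5,193). In the right crop (loaded) the hook root is about 7 px lower, and the marker spans v≈190 at the column to 221 at its end. I'll find the pointer numerically from here.

Run:
```python
from h import *
np.set_printoptions(linewidth=200)
A=np.load("A.npy").mean(2);b=cv2.imread("pics/scene0.png").astype(float).mean(2)
print("cols",list(range(284,302)))
for v in range(184,212): print(v,"old",b[v,284:302].astype(int),"new",A[v,284:302].astype(int))
```

```text
cols [284, 285, 286, 287, 288, 289, 290, 291, 292, 293, 294, 295, 296, 297, 298, 299, 300, 301]
184 old [ 53  58  65  74  73  66  81 125 156 165 167 171 173 170 169 171 172 176] new [ 53  58  65  79 100 124 147 167 174 173 173 173 170 165 161 161 161 157]
185 old [ 43  46  62  75  74  67  85 127 165 174 174 173 169 168 171 171 173 174] new [ 44  48  63  82 100 119 137 157 169 170 165 162 158 150 142 137 133 127]
186 old [ 29  39  59  78  72  67  84 126 163 171 172 173 170 168 169 169 172 170] new [ 32  34  56  79  93 109 125 141 153 152 144 136 129 122 113 108 105 103]
187 old [ 29  27  52  72  72  63  79 121 159 172 170 171 170 167 169 170 167 170] new [ 29  30  53  75  86  98 114 125 127 121 114 108 105 102 102 103 111 122]
188 old [ 32  31  51  65  68  56  68 114 152 170 172 172 173 169 168 168 171 170] new [ 31  29  47  66  72  80  96 106 106 104 103 107 116 124 129 134 144 157]
189 old [ 32  24  36  48  44  38  53  98 136 164 174 174 171 170 168 170 172 171] new [ 28  24  38  50  50  52  65  87 109 125 132 140 150 158 161 165 169 175]
190 old [ 26  19  18  30  21  23  41  79 121
[... 2775 characters left out ...]
 16  17  16  19  15  15  25  66 121 163 175 173 173 171 153]
208 old [ 78  65  36  15  23  16  15  15  13  21  52 101 150 169 173 170 171 174] new [ 80  63  36  17  17  17  17  14  16  21  52 104 150 171 173 173 173 159]
209 old [ 82  67  38  18  17  18  16  15  11  22  34  79 132 162 173 172 173 175] new [ 82  68  40  17  16  17  17  16  16  15  35  81 132 164 172 172 173 165]
210 old [ 83  71  43  17  16  18  18  12  20  10  23  67 115 157 169 169 172 173] new [ 83  73  43  20  15  17  17  18  18  16  25  64 117 158 171 173 175 171]
211 old [ 85  77  44  22  16  18  19  15  18   9  21  47  98 145 167 172 171 171] new [ 84  76  48  21  13  17  17  17  15  17  18  49 100 146 169 173 174 172]
```

Run:
```python
from h import *
np.set_printoptions(linewidth=220,precision=4,suppress=True)
A=np.load("A.npy").mean(2);b=cv2.imread("pics/scene0.png").astype(float).mean(2)
t=(cv2.imread("pics/top0.png").astype(float).mean(2))
for v in range(154,170): print(v,t[v,322:348].astype(int))
o=np.array([.6357,-.0079]);a=np.radians(-15.9);R=np.array([[np.cos(a),-np.sin(a)],[np.sin(a),np.cos(a)]])
ny=np.r_[R[:,1],0]
def py(uv,y):
    c,d=ray("scene",uv);k=(y-ny@(c-np.r_[o,0]))/(ny@d);p=c+k*d;return np.r_[R.T@(p[:2]-o),p[2]]
for n,I,lo,hi in(("old",b,172,190),("new",A,178,197)):
    out=[]
    for u in range(295,311,2):
        w=np.clip(168-I[lo:hi,u],0,None); w[w<15]=0; m=int(np.argmax(w)); sl=slice(max(0,m-3),m+4)
        out.append(py((u,lo+(w[sl]*np.arange(lo,hi)[sl]).sum()/w[sl].sum()),0)[[0,2]])
    print(n,np.array(out).T)
# shadow-free pointer candidates
for n,uv in(("old",(293.3,194.8)),("new",(293.9,202.4))):
    for y in(.02,.022,.025,.03): print(n,y,py(uv,y))
```

```text
154 [ 26  25  20  20  32  27  11  18  34  23  28  32   6  25  18  26  31  30  26  22  24   6  44 121 177 183]
155 [ 26  20  29  15  14  27  19  16  21  22  24  24  22  28  21  21  25  28  23  26  26  19  60 130 182 185]
156 [ 14  21  29  30  26  31  21  21  27  21  27  22  28  18  30  24  28  30  28  23  26  31  93 153 183 186]
157 [ 22  28  23  27  17  30  27  31  24  24  26  28  17  31  23  29  14  32  26  20  28  33 100 163 185 185]
158 [ 55  37  38  27  30  16  31  18  40  54  52  31  14  26  11  31  29  21  21  30  26  45 118 181 188 183]
159 [ 99  91  87  69  45  39  38  29  51  68  76  72  61  57  55  32  18  26  28  22  23  54 132 187 185 186]
160 [136 127 111 102  87  94  85  66  57  68  81  98 100  92  82  63  50  52  51  33  33  96 156 188 186 184]
161 [160 138 133 132 129 116  77  67  70  78  72  84  95 101 101  98  97  87  79  68  78 132 177 185 184 184]
162 [142 134 137 137 135 133 125 114  71  60  61  62  70  75  73  84  99 102 100 101 130 160 182 179 180 185]
163 [132 132 133 134 136 136 137 123  67  49  54  56  71  87  81  65  69  73  75  87 120 169 184 183 184 183]

[... 521 characters left out ...]
103 134 141 142 144 151 154]
169 [154 179 171 143 136 136 124  92  68  65  62  78 101  85  38  46  66  75  83 111 134 131 135 140 136 137]
old [[ 0.0389  0.0291  0.0191  0.0092 -0.001  -0.011  -0.021  -0.0311]
 [-0.9947 -0.9977 -0.9986 -1.0027 -1.0007 -1.0029 -1.0077 -1.0089]]
new [[ 0.0494  0.0386  0.0282  0.0175  0.0136  0.0022 -0.0091 -0.0199]
 [-1.1776 -1.1765 -1.1818 -1.1834 -1.3419 -1.3417 -1.3418 -1.36  ]]
old 0.02 [-0.0214  0.02    0.2357]
old 0.022 [-0.021   0.022   0.2382]
old 0.025 [-0.0205  0.025   0.242 ]
old 0.03 [-0.0196  0.03    0.2484]
new 0.02 [-0.0211  0.02    0.2022]
new 0.022 [-0.0207  0.022   0.2049]
new 0.025 [-0.0202  0.025   0.2088]
new 0.03 [-0.0193  0.03    0.2154]
```

servo_tool(rows=[[[0, 0, 0, 0.0052, -0.0384, 0, -1], [0, 0, 0, 0.0052, -0.0384, 0, -1], [0, 0, 0, 0.0052, -0.0384, 0, -1], [0, 0, 0, 0.0052, -0.0384, 0, -1], [0, 0, 0, 0.0052, -0.0384, 0, -1], [0, 0, 0, 0.0052, -0.0384, 0, -1], [0, 0, 0, 0.0052, -0.0384, 0, -1], [0, 0, 0, 0.0052, -0.0384, 0, -1]]])

```text
t: 27.37
tcp_pos: [0.4149, -0.2651, 0.4171]
tool_rot: [0.138, 0.99, -0.0, 0.0]
force: [0.3, -0.1, 0.8]
finger_gap: -0.003
gripper_force: 0.0
```

Run:
```python
from h import *
np.set_printoptions(linewidth=220,precision=4,suppress=True)
T=np.mean([manip.snapshot("top").astype(float) for _ in range(12)],0);np.save("T.npy",T);t=T.mean(2)
print(manip.sense()["tcp_pos"])
for v in range(156,172): print(v,t[v,318:346].astype(int))
A=np.load("A.npy").mean(2);b=cv2.imread("pics/scene0.png").astype(float).mean(2)
o=np.array([.6357,-.0079]);a=np.radians(-15.9);R=np.array([[np.cos(a),-np.sin(a)],[np.sin(a),np.cos(a)]])
ny=np.r_[R[:,1],0]
def py(uv,y):
    c,d=ray("scene",uv);k=(y-ny@(c-np.r_[o,0]))/(ny@d);p=c+k*d;return np.r_[R.T@(p[:2]-o),p[2]]
for n,I,lo,hi in(("old",b,172,190),("new",A,181,195)):
    out=[]
    for u in range(296,306,2):
        w=np.clip(165-I[lo:hi,u],0,None); m=int(np.argmax(w)); sl=slice(max(0,m-3),m+4)
        out.append(py((u,(w[sl]*np.arange(lo,hi)[sl]).sum()/w[sl].sum()),0)[[0,2]])
    print(n,np.array(out).T)
```

```text
[ 0.4164 -0.2627  0.4169]
156 [ 28  28  28  30  28  28  30  31  29  31  29  25  26  31  29  30  28  28  30  32  32  30  30  30  28  37  92 154]
157 [ 58  45  40  37  29  25  28  30  27  26  25  29  28  36  36  30  29  30  28  29  28  30  30  31  27  39 101 162]
158 [124 117 102  89  57  47  41  38  30  27  24  31  52  81  81  56  44  39  36  31  30  29  28  30  27  45 121 181]
159 [135 134 133 131 127 119 101  89  59  41  26  33  72 109 117 111 106  93  79  46  36  39  36  28  28  58 133 185]
160 [136 137 138 139 138 136 131 130 127 105  45  39  76  95  91  96 111 115  97  68  73  81  81  54  49  94 157 185]
161 [137 138 139 136 130 134 135 135 136 118  64  54  77  88  77  88 108 115  91  54  64  94 118 114 113 138 176 183]
162 [137 138 138 135 128 128 122 126 130 131 122 111  80  71  88 109 105  93  71  51  58  93 123 126 138 164 182 180]
163 [129 127 134 133 131 132 129 131 128 129 123 123 116 114 120 138 131 130 124 101  90  96 118 126 143 168 182 181]
164 [136 136 136 132 127 124 130 135 134 133 132 118  80  88 101 108 109 119 133 137 128 129 131 120 142 177 183 183]
165 [137 138
[... 295 characters left out ...]
8 127 103  77  85  92  98 116 139 149 160 180]
168 [138 137 137 136 138 139 138 137 137 138 125  97  81  78  85 100 115 125  87  67  98 115 114 121 134 137 140 148]
169 [138 138 137 137 137 137 138 138 139 137 124 105 119 112  96  99 123 120  67  72 111 123 126 135 135 130 137 138]
170 [137 137 138 137 137 138 138 139 139 138 128 114 126 125 114 109 129 116  57  84 122 126 131 153 174 174 170 155]
171 [138 138 137 137 137 137 139 138 139 138 124  93  90 103 114 113 127  98  57  91 126 128 139 166 184 182 181 177]
old [[-0.0359 -0.0414 -0.047  -0.0525 -0.0581]
 [ 0.268   0.2676  0.2681  0.2677  0.2684]]
new [[-0.0344 -0.04   -0.0456 -0.0513 -0.0569]
 [ 0.2402  0.2405  0.2398  0.2404  0.2401]]
```

Run:
```python
from h import *
np.set_printoptions(linewidth=220,precision=2,suppress=True)
o=np.array([.6357,-.0079]);a=np.radians(-15.9);R=np.array([[np.cos(a),-np.sin(a)],[np.sin(a),np.cos(a)]])
S=lambda x,y,z:np.r_[o+R@[x,y],z]
for y,z in((.02,.236),(.025,.242),(.03,.248)):
    print(y,"old tip top",proj("top",S(-.0205,y,z)),"new",proj("top",S(-.0205,y,z-.028)),"new bar@y0",proj("top",S(-.0205,0,z-.028)),"old bar@y0",proj("top",S(-.0205,0,z)))
print("col corners top z.301",[proj("top",S(x,y,.301)) for x,y in((-.012,.02),(-.012,-.02))],"front-left z.2",proj("top",S(-.012,.02,.2)))
A=np.load("A.npy").mean(2);b=cv2.imread("pics/scene0.png").astype(float).mean(2)
D=A-cv2.GaussianBlur(b,(1,1),0)
for v in range(186,207): print(v,D[v,287:300].astype(int))
T=np.load("T.npy").mean(2)-cv2.imread("pics/top0.png").astype(float).mean(2)
for v in range(157,168): print(v,T[v,318:346].astype(int))
```

```text
0.02 old tip top [329.42 165.17] new [329.12 167.46] new bar@y0 [335.08 168.97] old bar@y0 [335.49 166.71]
0.025 old tip top [327.97 164.29] new [327.69 166.6 ] new bar@y0 [335.17 168.5 ] old bar@y0 [335.59 166.22]
0.03 old tip top [326.5  163.39] new [326.25 165.73] new bar@y0 [335.26 168.02] old bar@y0 [335.68 165.72]
col corners top z.301 [array([330.85, 156.93]), array([343.54, 160.14])] front-left z.2 [329.68 165.67]
186 [  1  20  42  41  14  -9 -19 -27 -36 -40 -45 -55 -60]
187 [  3  14  34  35   4 -31 -50 -56 -63 -64 -64 -67 -66]
188 [  1   3  24  27  -8 -45 -66 -68 -65 -56 -44 -39 -33]
189 [  1   6  14  11 -11 -26 -39 -41 -33 -20 -11  -6  -5]
190 [-1  5  2  2  6  7 -1 -2 -4  0  0  2  3]
191 [-4 -6  5  1 21 31 19  6  0  3  2  3  2]
192 [ 4  3 -3  0 19 34 32 12  1  1  1  1  2]
193 [ 8  2  0  2 13 32 40 18  3  3  2  2  1]
194 [13  6  3 -8 -5 17 37 21  4  1  2  1  0]
195 [  7   1   2 -15 -20  -7  17  16   3   2   0   3   2]
196 [ 11   0   4 -12 -27 -23  -7   0   3   4   3   6   3]
197 [ 15  -3   1  -7 -24 -28 -18  -5   2   2   0   0   4]
198 [ 14  17   8   0 -16 -28 -25  -9  -2   
[... 940 characters left out ...]
 46  35   6  -1  -2]
162 [ -2  -1   0  -8 -14  -5 -14 -10  -5  -1  -3  -2   8  11  27  47  34  17  -2 -32 -40  -8  23  25   8   3   0   1]
163 [ -2   0   0   0   0   0  -3  -2  -7  -7 -14   0  49  65  66  82  59  42  43  35  20  22  43  39  22   0  -2  -1]
164 [ 0  1  3 -1 -1 -4 -1 -2  2 -1 -1  0 23 37 48 54 33 24 45 78 73 73 76 49 16  0  0 -2]
165 [  3   1   3  -3 -12 -27  -3   1  -1   0   0   7  19  31  36  35  14   8  21  60  63  55  72  56  14  -2  -1  -1]
166 [ -1   0   1   0 -17 -44 -27   0  -3   0   0   9  30  27  20  19   9  22  34  43  40  28  36  35  12   0  -2   0]
167 [ -2  -1   1  -3 -17 -45 -32  -4   0   0   0   1  28  23  30  19  15  32  36  40  26  21  22  17   1   2  -1  -1]
```

servo_tool(rows=[[[0, 0, 0, -0.0128, 0.0377, 0, -1], [0, 0, 0, -0.0128, 0.0377, 0, -1], [0, 0, 0, -0.0128, 0.0377, 0, -1], [0, 0, 0, -0.0128, 0.0377, 0, -1], [0, 0, 0, -0.0128, 0.0377, 0, -1], [0, 0, 0, -0.0128, 0.0377, 0, -1], [0, 0, 0, -0.0128, 0.0377, 0, -1], [0, 0, 0, -0.0128, 0.0377, 0, -1]]])

```text
t: 28.63
tcp_pos: [0.5978, 0.001, 0.4169]
tool_rot: [0.138, 0.99, -0.0, 0.0]
force: [0.3, -0.7, 0.7]
finger_gap: -0.003
gripper_force: 0.0
```

servo_tool(rows=[[[0, 0, 0, -0.0128, 0.0377, 0, -1], [0, 0, 0, -0.0128, 0.0377, 0, -1], [0, 0, 0, -0.0128, 0.0377, 0, -1], [0, 0, 0, 0, 0, 0, -1], [0, 0, 0, 0, 0, 0.02, -1], [0, 0, 0, 0, 0, 0.02, -1], [0, 0, 0, 0, 0, 0.02, -1], [0, 0, 0, 0, 0, 0, -1]]])

```text
t: 29.3
tcp_pos: [0.6622, 0.0972, 0.3517]
tool_rot: [0.138, 0.99, -0.001, -0.005]
force: [-0.7, -0.3, -1.2]
finger_gap: -0.0
gripper_force: 0.0
```

Run:
```python
from h import *
s=manip.sense();p=s["tcp_pos"]
o=np.array([.6357,-.0079]);a=np.radians(-15.9);R=np.array([[np.cos(a),-np.sin(a)],[np.sin(a),np.cos(a)]]);print(s["t"],p,R.T@(p[:2]-o))
```

```text
29.3 [0.66224295 0.09719238 0.35171735] [-0.00326358  0.10834337]
```

servo_tool(rows=[[[0, 0, 0, 0, 0, 0.014, -1], [0, 0, 0, 0, 0, 0.014, -1], [0, 0, 0, 0, 0, 0.014, -1], [0, 0, 0, 0, 0, 0.008, -1], [0, 0, 0, 0, 0, 0, -1], [0, 0, 0, 0, 0, 0, -1], [0, 0, 0, 0, 0, 0, -1]]])

```text
t: 29.88
tcp_pos: [0.6655, 0.0967, 0.3082]
tool_rot: [0.138, 0.99, 0.0, 0.001]
force: [0.1, -0.1, 0.4]
finger_gap: 0.002
gripper_force: 0.0
```

servo_tool(rows=[[[0, 0, 0, 0, 0, 0.003, -1], [0, 0, 0, 0, 0, 0.003, -1], [0, 0, 0, 0, 0, 0.003, -1], [0, 0, 0, 0, 0, 0.003, -1], [0, 0, 0, 0, 0, 0.003, -1], [0, 0, 0, 0, 0, 0.003, -1], [0, 0, 0, 0, 0, 0.003, -1], [0, 0, 0, 0, 0, 0.003, -1]]])

```text
t: 30.55
tcp_pos: [0.6648, 0.0967, 0.2826]
tool_rot: [0.138, 0.99, -0.0, -0.0]
force: [0.1, 0.0, 3.0]
finger_gap: -0.001
gripper_force: 0.9
```

servo_tool(rows=[[[0, 0, 0, 0, 0, 0.004, -1], [0, 0, 0, 0, 0, 0.004, -1], [0, 0, 0, 0, 0, 0.004, -1], [0, 0, 0, 0, 0, 0.004, -1], [0, 0, 0, 0, 0, 0.004, -1], [0, 0, 0, 0, 0, 0.004, -1], [0, 0, 0, 0, 0, 0.004, -1], [0, 0, 0, 0, 0, 0.004, -1]]])

```text
t: 31.22
tcp_pos: [0.6648, 0.0967, 0.2504]
tool_rot: [0.138, 0.99, -0.0, -0.0]
force: [-0.2, -0.3, 1.2]
finger_gap: 0.001
gripper_force: 0.9
```

servo_tool(rows=[[[0, 0, 0, 0, 0, 0.003, -1], [0, 0, 0, 0, 0, 0.003, -1], [0, 0, 0, 0, 0, 0.002, -1], [0, 0, 0, 0, 0, 0.002, -1], [0, 0, 0, 0, 0, 0, -1], [0, 0, 0, 0, 0, 0, -1]]])

```text
t: 31.72
tcp_pos: [0.6649, 0.0967, 0.2405]
tool_rot: [0.138, 0.99, 0.0, -0.0]
force: [-0.3, -0.3, 0.2]
finger_gap: 0.006
gripper_force: 0.0
```

servo_tool(rows=[[[0, 0, 0, 0, 0, -0.01, -1], [0, 0, 0, 0, 0, -0.035, -1], [0, 0, 0, 0, 0, -0.035, -1], [0, 0, 0, 0, 0, -0.035, -1], [0, 0, 0, 0, 0, -0.035, -1], [0, 0, 0, 0, 0, -0.026, -1], [0, 0, 0, 0.024, -0.027, 0, -1], [0, 0, 0, 0.024, -0.027, 0, -1]]])

```text
t: 32.38
tcp_pos: [0.6052, 0.058, 0.42]
tool_rot: [0.137, 0.991, 0.0, 0.004]
force: [0.1, -1.7, 0.4]
finger_gap: -0.0
gripper_force: 0.0
```

servo_tool(rows=[[[0, 0, 0, 0.024, -0.027, 0, -1], [0, 0, 0, 0.024, -0.027, 0, -1], [0, 0, 0, 0, 0, 0, -1]]])

```text
t: 32.63
tcp_pos: [0.5371, 0.0173, 0.4175]
tool_rot: [0.139, 0.99, -0.001, -0.002]
force: [0.5, -0.6, -0.5]
finger_gap: 0.0
gripper_force: 0.0
```

Run:
```python
from h import *
np.set_printoptions(linewidth=220,precision=4,suppress=True)
B=np.mean([manip.snapshot("scene").astype(float) for _ in range(6)],0);np.save("B.npy",B);s=manip.sense();print(s["t"],s["tcp_pos"])
A=np.load("A.npy");print("now")
b=B.mean(2);a_=A.mean(2)
for v in range(186,214): print(v,b[v,284:302].astype(int))
o=np.array([.6357,-.0079]);a=np.radians(-15.9);R=np.array([[np.cos(a),-np.sin(a)],[np.sin(a),np.cos(a)]])
S=lambda x,y,z:np.r_[o+R@[x,y],z]
# marker shift: image registration over far half of the tab (dark mask) A vs B
def end(I):  # far end row along tab axis: dark mask in box
    m=(I[195:250,284:308]<60).astype(np.uint8); ys,xs=np.nonzero(m); 
    k,l,st,c=cv2.connectedComponentsWithStats(m);i=1+np.argmax(st[1:,4]);return st[i]+[284,195,0,0,0],c[i]+[284,195]
print(end(a_),end(b))
for I in(a_,b):
  prof=[]
  for u in(294,295,296,297,298):
    col=I[205:245,u]; 
    d=np.where((col[:-1]<80)&(col[1:]>=80))[0]; k=d[-1]; prof.append(205+k+(80-col[k])/(col[k+1]-col[k]))
  print("far end rows at u294..298",np.array(prof))
for z in(.205,.21,.215,.22,.225,.255,.26,.265): print(z,"bottom front far corner",proj("scene",S(-.012,.126,z-.004)),proj("scene",S(.012,.126,z-.004)))
```

```text
32.9333 [0.5442 0.0195 0.4171]
now
186 [ 32  35  56  80  94 108 125 142 153 152 144 137 131 120 114 108 105 103]
187 [ 28  30  53  75  87 100 115 125 127 122 113 108 105 103 103 102 109 123]
188 [ 30  31  48  72  82  89 101 106 106 105 103 107 116 124 130 135 144 158]
189 [ 34  29  47  70  79  77  80  91 110 124 132 141 151 158 160 164 169 175]
190 [ 34  26  44  65  78  74  69  92 131 155 164 167 172 173 172 174 177 177]
191 [ 37  28  40  66  79  76  72 101 141 166 174 175 174 175 175 174 177 175]
192 [ 42  27  41  64  78  79  80 109 145 169 174 175 174 174 174 173 173 175]
193 [ 45  28  38  62  78  78  83 115 150 171 174 172 173 173 173 173 174 173]
194 [ 47  28  33  59  79  77  82 111 146 168 172 171 172 171 172 174 173 171]
195 [ 49  26  32  55  79  86  95 115 140 162 171 173 172 173 172 173 172 166]
196 [ 53  31  31  53  79  95 116 134 143 155 170 174 175 174 172 170 169 159]
197 [ 57  33  29  51  75  95 125 147 149 153 169 175 177 176 173 171 168 152]
198 [ 58  35  30  46  68  88 117 143 147 147 163 175 177 176 173 172 163 141]
199 [ 60  37  24  37  56  70  91 121 135 141 157 17
[... 1245 characters left out ...]
r end rows at u294..298 [223.2287 223.0126 222.6823 222.3812 222.0896]
far end rows at u294..298 [233.7037 233.238  233.0185 232.7014 232.4083]
0.205 bottom front far corner [300.6856 234.2424] [291.7812 236.4873]
0.21 bottom front far corner [300.5984 233.1792] [291.6636 235.4279]
0.215 bottom front far corner [300.5107 232.1088] [291.5453 234.3613]
0.22 bottom front far corner [300.4223 231.0311] [291.4261 233.2875]
0.225 bottom front far corner [300.3334 229.9461] [291.3062 232.2064]
0.255 bottom front far corner [299.7866 223.2779] [290.5687 225.5613]
0.26 bottom front far corner [299.6933 222.1395] [290.4427 224.4267]
0.265 bottom front far corner [299.5992 220.9931] [290.3159 223.2842]
```

servo_tool(rows=[[[0, 0, 0, 0.0052, -0.0384, 0, -1], [0, 0, 0, 0.0052, -0.0384, 0, -1], [0, 0, 0, 0.0052, -0.0384, 0, -1], [0, 0, 0, 0.0052, -0.0384, 0, -1], [0, 0, 0, 0.0052, -0.0384, 0, -1], [0, 0, 0, 0.0052, -0.0384, 0, -1], [0, 0, 0, 0.0052, -0.0384, 0, -1], [0, 0, 0, 0.0052, -0.0384, 0, -1]]])

```text
t: 33.6
tcp_pos: [0.419, -0.2667, 0.4168]
tool_rot: [0.138, 0.99, -0.0, 0.0]
force: [1.0, -0.2, -0.6]
finger_gap: -0.002
gripper_force: 0.0
```

Run:
```python
from h import *
np.set_printoptions(linewidth=230,precision=2,suppress=True)
T=np.mean([manip.snapshot("top").astype(float) for _ in range(7)],0);np.save("T2.npy",T);t=T.mean(2)
print("    ",np.arange(308,342))
for v in range(152,172): print(v,t[v,308:342].astype(int))
o=np.array([.6357,-.0079]);a=np.radians(-15.9);R=np.array([[np.cos(a),-np.sin(a)],[np.sin(a),np.cos(a)]])
S=lambda x,y,z:np.r_[o+R@[x,y],z]
print("marker front edge top z.2215",proj("top",S(-.012,.02,.2215)),proj("top",S(-.012,.126,.2215)),"bottom",proj("top",S(-.012,.02,.2135)),proj("top",S(-.012,.126,.2135)))
for y,z in((.02,.209),(.025,.2155),(.03,.222),(.035,.228),(.04,.2345)): print(y,z,"tip",proj("top",S(-.0205,y,z)),"start",proj("top",S(-.0205,y-.022,z)))
```

```text
[308 309 310 311 312 313 314 315 316 317 318 319 320 321 322 323 324 325 326 327 328 329 330 331 332 333 334 335 336 337 338 339 340 341]
152 [ 53  67  80  89 104 121 137 138 136 136 135 135 135 135 134 136 136 136 135 136 137 139 132 109  45  26  24  30  27  30  36  42  48  64]
153 [ 32  33  38  43  55  69  79  90 104 121 135 135 135 135 136 136 137 135 136 135 137 136 119  68  33  29  31  29  29  29  28  27  29  30]
154 [ 27  28  29  29  29  31  37  42  55  67  79  87 104 120 132 132 135 137 137 136 138 134 114  55  28  28  29  28  30  28  31  29  27  29]
155 [ 31  29  29  28  29  27  23  31  30  30  34  42  51  64  77  87 102 122 135 135 137 122  84  42  27  29  29  29  28  28  32  31  28  30]
156 [28 31 30 31 28 26 32 28 29 29 25 26 31 29 29 40 52 67 78 88 95 82 47 27 27 29 27 31 29 31 29 31 32 32]
157 [23 29 31 30 30 29 31 30 32 30 30 31 27 28 28 28 27 29 32 40 46 41 27 38 38 30 28 28 30 28 32 30 29 31]
158 [42 38 28 27 26 29 30 30 30 32 30 31 30 30 31 28 29 29 29 27 26 27 53 80 82 57 43 42 36 32 29 28 28 28]
159 [102  91  59  45  43  42  29  27  27  30  31  27  30  28  30  29  
[... 1442 characters left out ...]
 118 111  97  97 125 121  68  73 111 124 126 135]
170 [135 135 138 130 119 137 139 139 139 137 137 138 137 137 138 137 139 139 139 139 127 114 127 123 114 108 129 116  55  83 123 127 130 153]
171 [137 136 138 133 127 139 137 140 138 139 138 138 137 137 136 138 140 138 138 138 125  93  90 103 115 112 128  97  57  92 127 128 141 166]
marker front edge top z.2215 [329.91 163.91] [298.22 155.9 ] bottom [329.83 164.57] [298.3 156.6]
0.02 0.209 tip [329.13 167.38] start [335.69 169.05]
0.025 0.2155 tip [327.71 166.48] start [334.29 168.15]
0.03 0.222 tip [326.27 165.57] start [332.88 167.24]
0.035 0.228 tip [324.81 164.69] start [331.45 166.37]
0.04 0.2345 tip [323.35 163.76] start [330.01 165.45]
```

Run:
```python
from h import *
np.set_printoptions(precision=4,suppress=True)
o=np.array([.6357,-.0079]);a=np.radians(-15.9);R=np.array([[np.cos(a),-np.sin(a)],[np.sin(a),np.cos(a)]])
loc=lambda p:np.r_[R.T@(p[:2]-o),p[2]]
S=lambda x,y,z:np.r_[o+R@[x,y],z]
for us in((293.4,201.6),(293.6,202.2)):
  for ut in((321,160.8),(321.5,161)):
    p,e=tri("scene",us,"top",ut);print(us,ut,loc(p),e)
# hook straight part check, marker corner check: epipolar offset between the two views
p,e=tri("scene",(329.6,173.2),"top",(327.75,196.3));print("tip unloaded axis (expect -.127,0,.271)",loc(p),e)
for z in (.225,.23,.235,.24,.245):
    print(z,[ (y,proj("scene",S(-.018,y,z)),proj("top",S(-.018,y,z))) for y in(.02,.035,.045)])
```

```text
(293.4, 201.6) (321, 160.8) [-0.0151  0.049   0.2439] 0.0008461539832064858
(293.4, 201.6) (321.5, 161) [-0.0151  0.0475  0.2421] 0.00029577611721168316
(293.6, 202.2) (321, 160.8) [-0.015   0.0493  0.2419] 8.731143477344296e-05
(293.6, 202.2) (321.5, 161) [-0.015   0.0478  0.2402] 0.0006402018182180781
tip unloaded axis (expect -.127,0,.271) [-0.128   0.0002  0.2673] 0.003307592901016644
0.225 [(0.02, array([292.3162, 197.5457]), array([329.4948, 165.3564])), (0.035, array([293.6963, 201.7349]), array([324.9812, 164.2124])), (0.045, array([294.6274, 204.5615]), array([321.9745, 163.4508]))]
0.23 [(0.02, array([292.2049, 196.4018]), array([329.5498, 164.9426])), (0.035, array([293.5887, 200.5965]), array([325.021 , 163.7949])), (0.045, array([294.5224, 203.4269]), array([322.0043, 163.0309]))]
0.235 [(0.02, array([292.0929, 195.2506]), array([329.6052, 164.5259])), (0.035, array([293.4804, 199.4506]), array([325.0612, 163.3746])), (0.045, array([294.4166, 202.2847]), array([322.0342, 162.6082]))]
0.24 [(0.02, array([291.9801, 194.0917]), array([329.6609, 164.1065])), (0.035, array([293.3714, 198.2971]), array([325.1015, 162.9515])), (0.045, array([294.3102, 201.135 ]), array([322.0644, 162.1827]))]
0.245 [(0.02, array([291.8666, 192.9253]), array([329.717 , 163.6842])), (0.035, array([293.2616, 197.1361]), array([325.1422, 162.5256])), (0.045, array([294.203 , 199.9777]), array([322.0948, 161.7542]))]
```

servo_tool(rows=[[[0, 0, 0, -0.0124, 0.038, 0, -1], [0, 0, 0, -0.0124, 0.038, 0, -1], [0, 0, 0, -0.0124, 0.038, 0, -1], [0, 0, 0, -0.0124, 0.038, 0, -1], [0, 0, 0, -0.0124, 0.038, 0, -1], [0, 0, 0, -0.0124, 0.038, 0, -1], [0, 0, 0, -0.0124, 0.038, 0, 0.2], [0, 0, 0, -0.0124, 0.038, 0, 0.2]]])

```text
t: 34.62
tcp_pos: [0.5982, 0.0044, 0.417]
tool_rot: [0.136, 0.991, 0.0, 0.0]
force: [0.8, -0.9, -0.2]
finger_gap: 0.273
gripper_force: 0.0
```

servo_tool(rows=[[[0, 0, 0, -0.0124, 0.038, 0, 0.2], [0, 0, 0, -0.0124, 0.038, 0, 0.2], [0, 0, 0, -0.0124, 0.038, 0, 0.2], [0, 0, 6, 0, 0, 0, 0.2], [0, 0, 7, 0, 0, 0, 0.2], [0, 0, 7, 0, 0, 0, 0.2], [0, 0, 7, 0, 0, 0, 0.2], [0, 0, 7, 0, 0, 0, 0.2]]])

```text
t: 35.28
tcp_pos: [0.664, 0.1025, 0.4166]
tool_rot: [0.423, 0.906, -0.0, -0.0]
force: [-0.3, -0.2, 0.2]
finger_gap: 0.597
gripper_force: 0.0
```

servo_tool(rows=[[[0, 0, 7, 0, 0, 0, 0.2], [0, 0, 7, 0, 0, 0, 0.2], [0, 0, 7, 0, 0, 0, 0.2], [0, 0, 7, 0, 0, 0, 0.2], [0, 0, 7, 0, 0, 0, 0.2], [0, 0, 7, 0, 0, 0, 0.2], [0, 0, 7, 0, 0, 0, 0.2], [0, 0, 7, 0, 0, 0, 0.2]]])

```text
t: 35.95
tcp_pos: [0.664, 0.1022, 0.4168]
tool_rot: [0.799, 0.602, -0.0, -0.0]
force: [0.7, -0.6, -0.8]
finger_gap: 0.6
gripper_force: 0.0
```

servo_tool(rows=[[[0, 0, 0, 0, 0, 0.02, 0.2], [0, 0, 0, 0, 0, 0.03, 0.2], [0, 0, 0, 0, 0, 0.03, 0.2], [0, 0, 0, 0, 0, 0.02, 0.2], [0, 0, 0, 0, 0, 0, 0.2], [0, 0, 0, 0, 0, 0, 0.2]]])

```text
t: 36.45
tcp_pos: [0.6637, 0.1015, 0.3159]
tool_rot: [0.797, 0.604, -0.001, -0.001]
force: [-0.0, 0.3, 0.5]
finger_gap: 0.6
gripper_force: 0.0
```

Run:
```python
from h import *
s=manip.sense();p=s["tcp_pos"];q=s["tool_rot"]
o=np.array([.6357,-.0079]);a=np.radians(-15.9);R=np.array([[np.cos(a),-np.sin(a)],[np.sin(a),np.cos(a)]]);print(s["t"],p,R.T@(p[:2]-o),2*np.degrees(np.arctan2(q[1],q[0])),s["force"])
```

```text
36.45 [0.66372877 0.10154762 0.315851  ] [-0.00302776  0.11293904] 74.25837764428692 [-0.01006536  0.30788519  0.48443139]
```

servo_tool(rows=[[[0, 0, 0, 0, 0.006, 0, 0.2], [0, 0, 0, 0, 0, 0.016, 0.2], [0, 0, 0, 0, 0, 0.016, 0.2], [0, 0, 0, 0, 0, 0.016, 0.2], [0, 0, 0, 0, 0, 0.016, 0.2], [0, 0, 0, 0, 0, 0.016, 0.2], [0, 0, 0, 0, 0, 0.015, 0.2], [0, 0, 0, 0, 0, 0, 0.2]]])

```text
t: 37.12
tcp_pos: [0.6702, 0.0983, 0.2208]
tool_rot: [0.798, 0.603, -0.001, -0.001]
force: [-0.2, 0.1, -0.2]
finger_gap: 0.597
gripper_force: 0.0
```

servo_tool(rows=[[[0, 0, 0, 0, 0, 0, 0.2], [0, 0, 0, 0, 0, 0, -0.2], [0, 0, 0, 0, 0, 0, -0.3], [0, 0, 0, 0, 0, 0, -0.4], [0, 0, 0, 0, 0, 0, -0.5], [0, 0, 0, 0, 0, 0, -0.5], [0, 0, 0, 0, 0, 0, -0.5]]], squeeze=20)

```text
t: 37.7
tcp_pos: [0.667, 0.0997, 0.2225]
tool_rot: [0.798, 0.603, -0.002, -0.003]
force: [-7.3, 2.7, 1.5]
finger_gap: 0.271
gripper_force: 22.8
```

servo_tool(rows=[[[0, 0, 0, 0, -0.003, 0, -0.5], [0, 0, 0, 0, 0, -0.003, -0.5], [0, 0, 0, 0, 0, -0.005, -0.5], [0, 0, 0, 0, 0, -0.006, -0.5], [0, 0, 0, 0, 0, -0.006, -0.5], [0, 0, 0, 0, 0, -0.006, -0.5], [0, 0, 0, 0, 0, -0.006, -0.5], [0, 0, 0, 0, 0, -0.006, -0.5]]])

```text
t: 38.37
tcp_pos: [0.6667, 0.0997, 0.2604]
tool_rot: [0.798, 0.603, -0.0, -0.001]
force: [-2.5, 4.1, -1.8]
finger_gap: 0.272
gripper_force: 22.4
```

servo_tool(rows=[[[0, 0, 0, 0, 0, -0.002, -0.5], [0, 0, 0, 0, 0, 0, -0.5], [0, 0, 0, 0, 0, 0, -0.5], [0, 0, 0, 0, 0, 0, 0.2], [0, 0, 0, 0, 0, 0, 0.2], [0, 0, 0, 0, 0, 0, 0.2], [0, 0, 0, 0, 0, 0, 0.2], [0, 0, 0, 0, 0, 0, 0.2]]])

```text
t: 39.03
tcp_pos: [0.668, 0.0984, 0.2623]
tool_rot: [0.798, 0.602, 0.0, 0.001]
force: [-0.7, 0.0, -0.4]
finger_gap: 0.599
gripper_force: 0.0
```

servo_tool(rows=[[[0, 0, 0, 0, 0, -0.01, 0.2], [0, 0, 0, 0, 0, -0.015, 0.2], [0, 0, 0, 0, 0, -0.015, 0.2], [0, 0, 0, 0, 0, -0.01, 0.2], [0, 0, 0, 0, 0, 0, -1], [0, 0, 0, 0, 0, 0, -1], [0, 0, 0, 0, 0, 0, -1], [0, 0, 0, 0, 0, 0, -1]]])

```text
t: 39.7
tcp_pos: [0.6667, 0.0989, 0.3107]
tool_rot: [0.798, 0.603, -0.001, -0.001]
force: [0.3, 0.3, 0.1]
finger_gap: 0.033
gripper_force: 0.0
```

servo_tool(rows=[[[0, 0, 0, 0, 0, 0.01, -1], [0, 0, 0, 0, 0, 0.01, -1], [0, 0, 0, 0, 0, 0.005, -1], [0, 0, 0, 0, 0, 0.003, -1], [0, 0, 0, 0, 0, 0.003, -1], [0, 0, 0, 0, 0, 0.003, -1], [0, 0, 0, 0, 0, 0.003, -1], [0, 0, 0, 0, 0, 0.003, -1]]])

```text
t: 40.37
tcp_pos: [0.6673, 0.0989, 0.2721]
tool_rot: [0.798, 0.603, 0.0, 0.0]
force: [-1.6, -0.1, 2.0]
finger_gap: 0.004
gripper_force: 0.9
```

servo_tool(rows=[[[0, 0, 0, 0, 0, 0.001, -1], [0, 0, 0, 0, 0, 0.001, -1], [0, 0, 0, 0, 0, 0.001, -1], [0, 0, 0, 0, 0, 0, -1], [0, 0, 0, 0, 0, 0, -1]]])

```text
t: 40.78
tcp_pos: [0.6675, 0.099, 0.2689]
tool_rot: [0.798, 0.603, 0.0, 0.0]
force: [-0.6, 0.3, -0.8]
finger_gap: 0.001
gripper_force: 0.3
```

servo_tool(rows=[[[0, 0, 0, 0, 0, 0.0008, -1], [0, 0, 0, 0, 0, 0.0007, -1], [0, 0, 0, 0, 0, 0, -1], [0, 0, 0, 0, 0, 0, -1], [0, 0, 0, 0, 0, 0, -1]]])

```text
t: 41.2
tcp_pos: [0.6675, 0.0989, 0.2673]
tool_rot: [0.798, 0.603, 0.0, 0.0]
force: [0.8, -0.3, 1.9]
finger_gap: -0.002
gripper_force: 0.6
```

servo_tool(rows=[[[0, 0, 0, 0, 0, -0.01, -1], [0, 0, 0, 0, 0, -0.035, -1], [0, 0, 0, 0, 0, -0.035, -1], [0, 0, 0, 0, 0, -0.035, -1], [0, 0, 0, 0, 0, -0.035, -1], [0, 0, 0, -0.0376, -0.0125, 0, -1], [0, 0, 0, -0.0376, -0.0125, 0, -1], [0, 0, 0, -0.0376, -0.0125, 0, -1]]])

```text
t: 41.87
tcp_pos: [0.5999, 0.0002, 0.4188]
tool_rot: [0.797, 0.603, 0.001, 0.001]
force: [0.3, -0.6, -1.1]
finger_gap: -0.001
gripper_force: 0.0
```

servo_tool(rows=[[[0, 0, 0, -0.0376, -0.0125, 0, -1], [0, 0, 0, -0.0376, -0.0125, 0, -1], [0, 0, 0, -0.0376, -0.0125, 0, -1], [0, 0, 0, -0.0376, -0.0125, 0, -1], [0, 0, 0, -0.0376, -0.0125, 0, -1], [0, 0, 0, -0.0376, -0.0125, 0, -1], [0, 0, 0, -0.0376, -0.0125, 0, -1], [0, 0, 0, -0.0376, -0.0125, 0, -1]]])

```text
t: 42.53
tcp_pos: [0.4206, -0.2625, 0.4182]
tool_rot: [0.798, 0.603, 0.0, 0.001]
force: [1.3, -0.9, 0.6]
finger_gap: -0.002
gripper_force: 0.0
```

Run:
```python
from h import *
np.set_printoptions(linewidth=230,precision=4,suppress=True)
B=np.mean([manip.snapshot("scene").astype(float) for _ in range(6)],0);np.save("B3.npy",B);b=B.mean(2)
T=np.mean([manip.snapshot("top").astype(float) for _ in range(6)],0);np.save("T3.npy",T);t=T.mean(2)
s=manip.sense();print(s["t"],s["tcp_pos"])
I0=[("start",np.load("A.npy").mean(2)),("pushed",np.load("B.npy").mean(2)),("now",b)]
for n,I in I0:
  pr=[]
  for u in(294,295,296,297,298):
    col=I[205:245,u];d=np.where((col[:-1]<80)&(col[1:]>=80))[0];k=d[-1];pr.append(205+k+(80-col[k])/(col[k+1]-col[k]))
  print(n,"far end row mean",np.mean(pr))
# top view far end: left edge of marker
for n,I in(("start",np.load("T.npy").mean(2)),("pushed",np.load("T2.npy").mean(2)),("now",t)):
  pr=[]
  for u in(304,308,312):   # front (lower) edge row
    col=I[140:170,u];d=np.where((col[:-1]<80)&(col[1:]>=80))[0];k=d[-1];pr.append(140+k+(80-col[k])/(col[k+1]-col[k]))
  print(n,"front edge rows",np.array(pr))
for v in range(158,168): print(v,t[v,316:336].astype(int))
for v in range(188,206): print(v,b[v,284:302].astype(int))
```

```text
43.1333 [ 0.4225 -0.2604  0.4173]
start far end row mean 222.6788784742634
pushed far end row mean 233.01397381052993
now far end row mean 226.96523330030755
start front edge rows [153.649  154.6363 155.6699]
pushed front edge rows [157.6183 158.6218 159.614 ]
now front edge rows [155.314  156.3359 157.3218]
158 [55 46 37 30 29 26 29 32 30 30 32 28 28 33 54 81 82 56 42 40]
159 [125 117  90  62  56  48  40  32  29  24  27  29  22  34  73 111 117 111 106  94]
160 [136 135 131 127 129 120  90  62  57  49  38  27  26  33  68  96  89  96 111 116]
161 [136 136 138 139 140 135 123 126 126 116  89  57  38  37  68  87  77  87 108 116]
162 [134 138 137 139 140 134 129 131 124 126 122 116  88  67  72  75  87 110 105  91]
163 [136 133 129 127 134 134 133 132 129 131 131 128 117 115 115 115 120 138 132 131]
164 [139 136 136 137 137 131 127 125 132 136 134 133 130 117  82  90 101 107 109 119]
165 [139 138 138 139 138 136 133 134 134 132 127 127 129 109  79  82  94  90  92 107]
166 [138 137 139 139 137 137 135 136 137 137 137 137 130 109  93  74  75  80  96 124]
167 [138 138 139 138 138 138 138 137
[... 753 characters left out ...]
97 [  9   9  11  12  13   9  28  71 110 141 159 166 169 166 163 162 158 144]
198 [ 10  15  15  14  14  14  35  77 113 137 156 166 169 166 164 163 155 134]
199 [ 14  15  16  16  17  16  38  81 118 133 149 164 168 167 166 163 151 121]
200 [ 13  14  14  15  15  15  32  70 109 128 144 161 167 166 166 163 149 113]
201 [ 19  15  14  17  15  15  25  56  96 127 144 161 168 168 167 165 148 111]
202 [ 23  15  13  13  11  15  19  46  89 130 155 166 170 168 168 165 150 106]
203 [ 32  16  17  15  18  11  15  31  76 125 159 170 169 167 167 166 151 111]
204 [ 40  19  13  17  16  16  12  25  62 113 154 168 166 164 165 166 153 120]
205 [ 49  21  15  14  11  16  15  16  47  96 142 162 165 164 164 162 155 127]
```

```bash
python3 -c "
from station import manip
print(manip.sign_off())"
```

```text
the job is handed in; nothing more can be done
None
```

The pail hangs free and still in the scale's hook, and the marker sits at about 0.244 m against a pointer I estimate at 0.243 m. I first pushed the marker about 25 mm too low, so I gripped it, lifted it and pushed it back down; the job is handed in at about 43 s, with no verdict returned.

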